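# Take the keyed printing sleeve off the roller machine and lay it on its rest

### The arm

A 6-joint arm with a two-finger parallel gripper is mounted at the origin on the work surface. World frame = base frame: x ahead of the robot, y to its left, z up, the work surface at z = 0. Lengths are in mm, angles in rad, forces in N, time in s.
With the tool pointing down it reaches from about 400 to 925 mm from the base axis. Payload 12.5 kg.
Tool frame: the origin (TCP) lies at the very end of the fingers, on their centre line; the grasp point (between the pads) lies 19 mm behind it; z points along the fingers, y is the line along which they close (so a half turn about z gives the same grasp; the last joint's range is limited). The gripper opens to 95 mm and grips with 3 to 60 N. Pads are 20 mm wide; open, the fingers measure 119 mm over their backs; the gripper's body (75 mm by 180 mm) begins 59 mm behind the grasp point.
Start: joints at [1.187, 0.491, 1.559, -0, 1.092, -0.106], TCP at [171.384, 601.064, 179.861] pointing down, gripper open.
Joint ranges: [-3.1, 3.1], [-0.84, 2.19], [0.05, 2.79], [-1.13, 4.28], [0.06, 2.93], [-2.69, 2.69]. Speed limits (rad/s): [2.22, 2.22, 2.79, 3.14, 3.14, 3.14].

### API

Orientations are given as [roll, pitch, yaw] about the fixed x, y, z axes, in that order (R = Rz(yaw) Ry(pitch) Rx(roll)).
In Python, from cell import state, imaging, env, spot_in, mark_of gives the robot as it stands. The module is installed in compiled form; this text tells all that it offers.
- The arm moves only by the tool step_arm, never from a script. Its argument "increments" is a list of rows, each an object with "slide": the shift along the tool's x, y, z in m, a list of three; "roll": the turn about the tool's z in rad. A call has 1 to 5 rows; each row is the pose to reach, as a shift and turn from the pose commanded when the call began, along the tool's axes at that moment; what a row does not reach only later rows make up. A row lasts 1/8 s, in which the tool goes at most 62.5 mm and 10.7 degrees, less where a joint would pass 70% of its speed; a pose out of reach is approached as far as the arm can. A call with a gripper value outside its range is refused whole. "fingers" is the opening, from 0 (shut) to 1 (fully open), set as the call begins (left out, the last holds). The fingers move at their own pace and stop on an object; the grip force is fixed at half the most. Time passes only in rows, so rows that repeat a pose let the fingers close. It gives the time, the measured TCP pose, the force, the opening and the grip force at its end, in the units of the state.
- state(): the state, without advancing time (a new reading comes with each control period).
- imaging.read_camera(name): name is "scene" or "top"; returns a dict with "color" (420x560x3 uint8, red, green, blue), "z_map" (420x560 float32, mm along the optical axis (not along the pixel's ray), 0 where there is no reading), "intrinsics" (3x3 intrinsics, pixels), "camera_from_world" (4x4, takes a point from world to camera coordinates). Camera axes: x right, y up, looking along -z (the intrinsics and any distortion apply to the point x, -y, -z); pixel columns grow to the right and rows downward; lengths in mm; the calibration is good to about 2 mm. A picture is of the moment at which its call begins.
- env.job_done(): hands the job in; it is judged then, once.
Trained networks look in the newest picture that a camera, given by its name, has taken for a name from the list of things; names that differ only in an ending like _2 or _b are one class to them, and where a whole thing is asked for, a point or a joint stands for the part that bears it (a point fixed in the world has none). Each returns a list of dicts, best first, with "confidence" (0 to 1); they miss things now and then, are a little off and sometimes report something else, mostly with a low value. They report only what shows in the picture. A call takes as long as a camera call. They do not tell look-alikes from the thing itself.
- spot_in(camera, target): "bbox" ([left, top, right, bottom] in pixels, round what is visible of it).
- mark_of(camera, target): "uv" ([column, row] in pixels: a listed point, or the origin of a listed thing).
The state is a dict: "t": time; "joints": joint angles; "qvel": joint speeds; "tau": joint torques, N m; "eef_pos": TCP position; "tcp_rot": TCP orientation; "ft_force": force on the tool from outside, world axes, zero at the start; "moment": the same for the moment, N m; "opening": opening from 0.0 (shut) to 1.0 (fully open); "grip_force": force on a finger pad.
Only numpy, scipy, OpenCV 4.12 (cv2) and the standard library are available. Lean on these libraries where they do the work, as an engineer would, in place of code of your own. Each camera call takes 0.05 s, during which the arm holds its last target. There are 200 camera calls.

### The job

Take the brick-red printing sleeve off the sloping axle of the green roller machine: turn it until one of the keyways in its bore lines up with the retaining pin near the axle's end, then slide it off over the open end. The pin may stand at any angle, so feel for it; the sleeve is brittle fired clay, so never force it against the pin or drop it. Lay it on its side along the empty pair of rails of the wooden rack, centred on them, let go, and leave everything else where it is.

Things in the scene. Friction and masses are not known exactly. Their poses are not given: they have to be found in the camera images.
- sleeve: Brick-red fired-clay printing sleeve with dark slanting ridges: a tube 60 mm long, 56 mm across, about 0.2 kg. Origin at its centre; own z along the bore, at the start down the axle to the open end. Bore 25 mm with four full-length keyways, 90 degrees apart, along own +x, -x, +y, -y. It starts on the axle, 37 mm from axle_root, its lower end on the pin, with 7 mm of play back up; it hangs 3.5 mm low on the axle, so lift it by that before turning.
- pin_place (a point): Point on the axle's centre line, 70 mm from axle_root, where a brass pin 5 mm thick stands out square to the axle on one side only, to 16.5 mm from the line. Its angle round the axle is not reported. A keyway within about 13 degrees of it lets the sleeve pass; else the sleeve stops on it. At the start the nearest keyway is 28 to 45 degrees out of line, either way round.
- axle_root (a point): Centre of the fixed end of the steel axle, on the outer face of the machine's 86 mm wide bearing flange. The axle, 20 mm thick and 85 mm long, slopes 30 degrees down from here to its open end. It is geared to the motor and stiff to turn (0.3 N m). The sleeve is off when its centre is over 122 mm from this point.
- axle_tip (a point): Centre of the axle's free open end, 85 mm from axle_root along the axle.
- motor_front (a point): Centre of the front end of the gear motor, a fixed cylinder 56 mm thick parallel to the axle, 70 mm above the axle's line (square to it) and starting 14 mm behind the flange face. It overhangs the sleeve, so a hand coming straight down hits it: grip with the hand leaning away from it, about square to the axle.
- machine: The fixed green roller machine. Origin on the table under its 32 mm steel column (0.38 m tall); its own -x points the way the axle slopes down and out. Its banding wheel (156 mm wide, top 60 mm above the table), carrying a plate, stands 185 mm from the column under the axle's open end.
- rack: Wooden rack fixed to the table, base 110 x 200 x 12 mm, with two pairs of rails 26 mm high (above the table) and 84 mm long along its own x; the rails of a pair are 34 mm apart inside and 50 mm outside, the pairs 100 mm apart. The origin is the centre of its underside. The pair on its -y side is empty, that on its +y side carries the cream sleeve.
- rest (a point): Where the centre of a sleeve comes to lie on the empty pair of rails, 48 mm above the table; axes as those of the rack (x along the rails).
- plate: Cream plate, 136 mm wide and 20 mm high, on the machine's banding wheel; origin under its centre. Leave it alone.
- spare: Cream printing sleeve with blue ridges, of the same size, lying on the rack's other rails; origin at its centre. Leave it alone.
- bowl_a: Dark brown bowl, 94 mm wide, 45 mm high; origin under its centre. Leave it alone.
- bowl_b: Tan bowl, 94 mm wide, 45 mm high; origin under its centre. Leave it alone.
- pot_a: Pale lidded colour pot, 40 mm wide, 62 mm high; origin under its centre. Leave it alone.
- pot_b: Brown lidded colour pot, 40 mm wide, 62 mm high; origin under its centre. Leave it alone.
- cup: Cream footed cup, upside down, 90 mm wide, 68 mm high; origin under its centre. Leave it alone.
- brush: Brush, about 215 mm long, lying flat; origin under its middle. Leave it alone.
Not all that is in view belongs to the job. Leave any purple or turquoise look-alike of the sleeve alone.

How it is judged:
By the outcome, as a careful person would: the job done as asked, in the order asked, and still so for the second after the job is handed in, with the robot touching nothing.
It also fails if it takes over 51 s, if anything falls off the work surface, if the arm or the gripper's body presses on something with over 40 N, if the wrist force passes 120 N, or if a joint passes its speed limit or range.

## Working session

There is one attempt and no reset: what is moved stays moved. The work goes in short steps, Python scripts to look and compute and a tool call to move; the robot and the scene stay as the last step left them, time stands still between calls to the robot, and variables do not carry over. Pictures are saved under pics/ and viewed, at most 10 in all, crops included, and the job is handed in when it is done.

Besides the shell and the picture viewer there is one more tool, called after "Request:" as name(argument=value, ...) on one line, values as JSON. step_arm: Moves the arm, as the interface text tells. Its arguments: {"type":"object","properties":{"increments":{"type":"array"},"fingers":{"type":"number"}},"required":["increments"]}

```bash
mkdir -p pics; ls; cat > h.py <<'E'
import numpy as np, cv2
from cell import state, imaging, env, spot_in, mark_of
from scipy.spatial.transform import Rotation as R
def ray(c,uv):
    K=np.array(c["intrinsics"]);T=np.linalg.inv(np.array(c["camera_from_world"]))
    d=np.array([(uv[0]-K[0,2])/K[0,0],-(uv[1]-K[1,2])/K[1,1],-1.])
    return T[:3,3],T[:3,:3]@d
def at_depth(c,uv,z=None):
    o,d=ray(c,uv)
    if z is None:
        z=c["z_map"][int(round(uv[1])),int(round(uv[0]))]
    return o+d*z
def at_z(c,uv,h):
    o,d=ray(c,uv); return o+d*(h-o[2])/d[2]
def proj(c,p):
    q=np.array(c["camera_from_world"])@np.append(p,1);K=np.array(c["intrinsics"])
    return np.array([K[0,0]*q[0]/-q[2]+K[0,2],K[1,1]*-q[1]/-q[2]+K[1,2]])
def cloud(c):
    v,u=np.indices(c["z_map"].shape);K=np.array(c["intrinsics"]);T=np.linalg.inv(np.array(c["camera_from_world"]))
    z=c["z_map"];P=np.stack([(u-K[0,2])/K[0,0]*z,-(v-K[1,2])/K[1,1]*z,-z],-1)
    return P@T[:3,:3].T+T[:3,3]
def save(c,n): cv2.imwrite("pics/"+n,c["color"][...,::-1])
E
python3 - <<'E'
from h import *
np.set_printoptions(precision=1,suppress=True)
print(state())
for n in("scene","top"):
    c=imaging.read_camera(n);save(c,n+"0.png");print(n,np.array(c["camera_from_world"]).tolist(),np.array(c["intrinsics"]).tolist(), [k for k in c])
    for t in["sleeve","spare","rack","machine","plate"]: print(t,[(np.array(b["bbox"]),round(b["confidence"],2)) for b in spot_in(n,t)])
    for t in["sleeve","pin_place","axle_root","axle_tip","motor_front","machine","rack","rest","spare","plate"]: 
        print(t,[(np.array(b["uv"]),round(b["confidence"],2),at_depth(c,b["uv"])) for b in mark_of(n,t)])
E
```

```text
pics
{'t': 0.0, 'joints': array([ 1.2,  0.5,  1.6,  0. ,  1.1, -0.1]), 'qvel': array([-0., -0., -0.,  0.,  0.,  0.]), 'tau': array([ -0. , -61.3, -25.8,   0.1,   0. ,  -0. ]), 'eef_pos': array([171.3, 600.8, 179.3]), 'tcp_rot': array([-3.1, -0. ,  2.9]), 'ft_force': array([-0.9,  0.9, -0.2]), 'moment': array([-0. , -0. ,  0.1]), 'grip_force': 0.0, 'opening': 1.0035634670594729}
scene [[0.8839298224894662, 0.4676183598844274, 0.0010669642631614448, -510.58311505634873], [-0.2630418434500959, 0.49533377551717706, 0.8279211553199218, -20.686051908572214], [0.38662262932750857, -0.7321048561038896, 0.5608434916810455, -1512.904247253477], [0.0, 0.0, 0.0, 1.0]] [[428.10195876208894, 0.0, 280.03027184974906], [0.0, 428.10195876208894, 211.29602553099207], [0.0, 0.0, 1.0]] ['color', 'z_map', 'intrinsics', 'camera_from_world']
sleeve [(array([218.4, 241.6, 243.8, 263.8]), 0.89), (array([261.9, 252.4, 283.8, 276.9]), 0.86), (array([305. , 168.8, 328.7, 193.4]), 0.73), (array([247.5, 195.5, 261.6, 213.9]), 0.73)]
spare [(array([181.6, 268.6, 210.9, 291.3]), 0.76), (array([155.2, 283.3, 226. , 
[... 2625 characters left out ...]
3.7, 312.5]))]
axle_tip [(array([218.2, 214.6]), 0.64, array([557.8, 197.4, 181.3]))]
motor_front [(array([192.4, 190.7]), 0.65, array([586.8, 234.5, 312.2])), (array([137.9, 193.7]), 0.25, array([636.5, 440. ,  55. ]))]
machine [(array([190.1, 187.2]), 0.66, array([592.7, 238.2, 319.6]))]
rack [(array([387.1, 267.2]), 0.81, array([ 442. , -249.7,   10.2]))]
rest [(array([409.7, 260.9]), 0.62, array([ 459.6, -312.1,   13.3])), (array([368.9, 162.7]), 0.27, array([ 743.3, -209.6,    6.3])), (array([409.6, 173.5]), 0.22, array([ 703.3, -316.8,   35.9]))]
spare [(array([374.8, 273.7]), 0.66, array([ 421.8, -200.7,   75.8]))]
plate [(array([368. , 162.7]), 0.31, array([ 744.4, -207.8,    2.5]))]
```

```bash
python3 - <<'E'
import cv2
a=cv2.imread("pics/scene0.png")[110:350,140:390];b=cv2.imread("pics/top0.png")[125:305,125:440]
cv2.imwrite("pics/a.png",cv2.resize(a,None,fx=2.5,fy=2.5,interpolation=2))
cv2.imwrite("pics/b.png",cv2.resize(b,None,fx=2.5,fy=2.5,interpolation=2))
E
```

```text
(no output)
```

View pics/a.png

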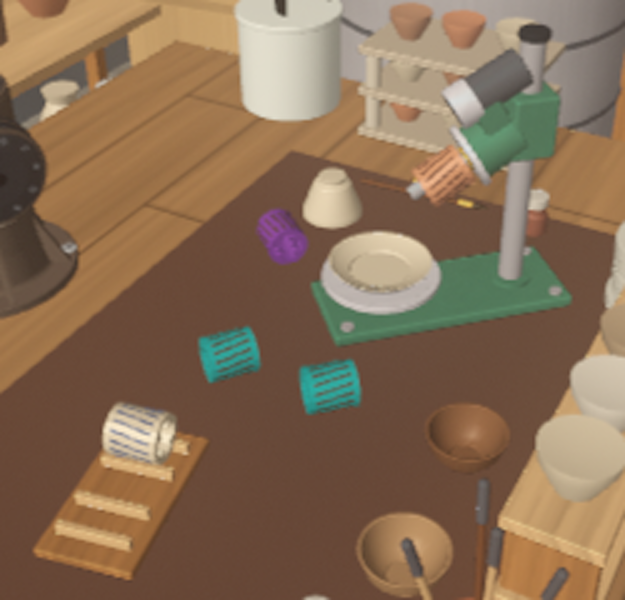

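View pics/b.png

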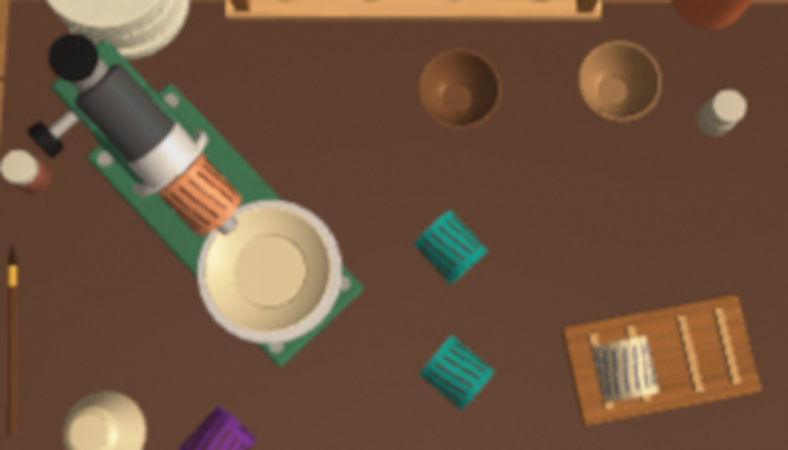

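The pictures show the sleeve on the axle (scene 318,180; top 203,200), the plate under its open end, and the motor above it. The empty rails are the outer pair of the rack, at the right in the top picture (about 410,261).

```bash
cat > m.py <<'E'
from h import *
from scipy.optimize import least_squares
np.set_printoptions(precision=1,suppress=True)
S=imaging.read_camera("scene");T=imaging.read_camera("top")
def tri(a,b):
    A=[];B=[]
    for c,uv in((S,a),(T,b)):
        o,d=ray(c,uv);d/=np.linalg.norm(d);M=np.eye(3)-np.outer(d,d);A.append(M);B.append(M@o)
    return np.linalg.solve(sum(A),sum(B))
print("root,",tri((325.1,173.8),(192.7,192.8)),"pin",tri((308.6,183),(212.6,211.5)),"tip",tri((306.7,188.6),(218.2,214.6)),"slv",tri((317.8,179.1),(203.4,200.6)))
pts=[]
for n,c,(l,t,r,b) in(("s",S,(300,165,333,197)),("t",T,(185,184,223,222))):
    P=cloud(c);H=cv2.cvtColor(c["color"],cv2.COLOR_RGB2HSV);m=np.zeros(H.shape[:2],bool)
    m[t:b,l:r]=True;m&=(H[...,0]<14)&(H[...,1]>90)&(H[...,2]>60);m=cv2.erode(m.astype(np.uint8),np.ones((3,3)))>0
    q=P[m];q=q[(q[:,2]>140)&(q[:,2]<260)];print(n,len(q),q.mean(0),q.min(0),q.max(0));pts.append(q)
Q=np.vstack(pts)
def ax(y):return np.array([np.cos(y)*np.cos(np.pi/6),np.sin(y)*np.cos(np.pi/6),-.5])
def res(p):
    a=ax(p[3]);d=Q-p[:3];d-=np.outer(d@a,a)
    return np.append(np.linalg.norm(d,axis=1)-28,0.01*((p[:3]-Q.mean(0))@a))
for q in (Q,pts[0],pts[1]):
    Q=q;f=least_squares(res,[*(q.mean(0)-[0,0,20]),np.radians(225)],loss="soft_l1")
    a=ax(f.x[3]);s=(Q-f.x[:3])@a
    print("cyl",f.x[:3],"yaw deg",np.degrees(f.x[3]),"rms",np.sqrt(np.mean(f.fun**2)),"extent",np.percentile(s,[0,2,50,98,100]),"mid",f.x[:3]+a*(s.min()+s.max())/2)
# rack
P=cloud(T);m=np.zeros(P.shape[:2],np.uint8);H=cv2.cvtColor(T["color"],cv2.COLOR_RGB2HSV)
m[238:300,342:437]=((H[...,2]>115)&(H[...,0]<30))[238:300,342:437];m=cv2.morphologyEx(m,cv2.MORPH_CLOSE,np.ones((5,5)))
cs=max(cv2.findContours(m,0,1)[0],key=cv2.contourArea);r=cv2.minAreaRect(cs);bx=cv2.boxPoints(r)
W=np.array([at_z(T,u,12) for u in bx]);print("rack corners",W,"ctr",W.mean(0),"sides",np.linalg.norm(np.roll(W,-1,0)-W,axis=1),"dirs",[np.degrees(np.arctan2(*(W[(i+1)%4]-W[i])[[1,0]])) for i in range(4)])
print("mark rest",at_z(T,(409.7,260.9),48),at_z(S,(178.2,313.1),48),"rack",at_z(T,(387.1,267.2),0),at_z(S,(190.9,311.6),0),"spare",at_z(T,(374.8,273.7),48),at_z(S,(195.9,284.1),48))
print("plate",at_z(S,(290.8,220.2),60),"machine",at_z(S,(341.6,221.9),0))
E
python3 m.py
```

```text
root, [604.5 255.4 207.5] pin [565.7 211.3 185.3] tip [562.6 201.  169. ] slv [589.1 231.9 195.7]
s 285 [595.6 210.6 203. ] [558.3 188.2 165. ] [624.7 236.9 229.6]
t 441 [578.6 223.  215.6] [550.6 194.  191.8] [612.5 256.1 234.7]
cyl [587.  230.3 193.6] yaw deg 225.3822747635911 rms 1.9818940129507576 extent [-29.2 -26.3   0.1  26.3  29.9] mid [586.8 230.1 193.4]
cyl [590.  229.6 190.9] yaw deg 355.66758092122046 rms 6.116727378444755 extent [-32.  -27.4   0.8  23.4  25.4] mid [587.2 229.8 192.5]
cyl [587.1 231.8 194.5] yaw deg 223.7341675397959 rms 1.4632042906084932 extent [-27.6 -26.   -0.4  26.5  29.2] mid [586.6 231.3 194.1]
rack corners [[ 473.9 -147.8   12. ]
 [ 514.5 -348.8   12. ]
 [ 404.3 -364.5   12. ]
 [ 364.9 -166.8   12. ]] ctr [ 439.4 -257.    12. ] sides [205.1 111.4 201.6 110.7] dirs [np.float64(-78.58058686027162), np.float64(-171.89652870715568), np.float64(101.26699325683278), np.float64(9.86264997397498)]
mark rest [ 457.4 -301.6   48. ] [ 454.  -315.6   48. ] rack [ 442.5 -252.3    0. ] [ 446.9 -263.6    0. ] spare [ 422.7 -206.8   48. ] [ 429.7 -210.5   48. ]
plate [530.2 164.5  60. ] machine [653.8 314.4   0. ]
```

Request:
step_arm(increments=[{"slide": [0,0,-0.06],"roll": 0},{"slide": [0,0,-0.12],"roll": 0},{"slide": [0,0,-0.18],"roll": 0},{"slide": [0,0,-0.24],"roll": 0},{"slide": [0,0,-0.3],"roll": 0}])

```text
t: 2.33
eef_pos: [171.2, 600.6, 482.1]
tcp_rot: [3.141, 0.0, 2.864]
ft_force: [-0.0, 0.5, 0.4]
opening: 0.998
grip_force: 0.0
```

```bash
cat >> h.py <<'E'
def show():
    s=state();np.set_printoptions(precision=4,suppress=True)
    M=R.from_euler("xyz",s["tcp_rot"]).as_matrix()
    print("t",round(s["t"],2),"pos",s["eef_pos"].round(1),"rpy",s["tcp_rot"],"z",M[:,2],"x",M[:,0],"q",s["joints"],"F",s["ft_force"].round(1),"op",round(s["opening"],3),round(s["grip_force"],1));return s,M
E
python3 - <<'E'
from h import *
show()
P=cloud(imaging.read_camera("top"))
for x in range(100,1000,100):
    print(x,[int(np.nanmax(P[...,2][(abs(P[...,0]-x)<50)&(abs(P[...,1]-y)<50)],initial=-99)) for y in range(-400,900,100)])
E
```

```text
t 2.33 pos [171.2 600.6 482.1] rpy [3.1411 0.0001 2.8638] z [ 0.0002  0.0005 -1.    ] x [-0.9617  0.2742 -0.0001] q [ 1.1874  0.3659  0.9935  0.      1.7817 -0.1056] F [-0.   0.5  0.4] op 0.998 0.0
100 [7, 7, 7, 206, 251, 57, 10, 8, 7, 8, 185, 183, -99]
200 [8, 7, 8, 8, 8, 9, 9, 9, 11, 9, 183, 182, 7]
300 [10, 10, 10, 9, 9, 9, 61, 71, 71, 9, 214, 213, 6]
400 [16, 31, 82, 58, 1192, 16, 61, 73, 73, 16, 171, 213, -99]
500 [14, 32, 80, 53, 61, 85, 197, 62, 11, 16, 170, 214, -99]
600 [9, 10, 8, 54, 65, 85, 330, 380, 279, 69, 169, 170, 8]
700 [9, 68, 52, 50, 51, 10, 248, 382, 64, 68, 8, 8, 8]
800 [242, 240, 128, 177, 178, 177, 178, 110, 111, 9, 8, 11, 8]
900 [244, 242, 177, 179, 178, 180, 178, 112, 111, 9, 9, 8, 9]
```

Request:
step_arm(increments=[{"slide": [-0.055,0.027,0],"roll": 0},{"slide": [-0.11,0.053,0],"roll": 0},{"slide": [-0.165,0.08,0],"roll": 0},{"slide": [-0.22,0.106,0],"roll": 0},{"slide": [-0.275,0.133,0],"roll": 0}])

```text
t: 3.0
eef_pos: [453.8, 652.0, 481.7]
tcp_rot: [-3.141, -0.0, 2.862]
ft_force: [-0.1, 0.8, 1.1]
opening: 1.003
grip_force: 0.0
```

Request:
step_arm(increments=[{"slide": [-0.055,0.027,0],"roll": 0},{"slide": [-0.11,0.053,0],"roll": 0},{"slide": [-0.165,0.08,0],"roll": 0},{"slide": [-0.22,0.106,0],"roll": 0},{"slide": [-0.275,0.133,0],"roll": 0}])

```text
t: 3.62
eef_pos: [604.1, 615.4, 414.6]
tcp_rot: [3.109, 0.018, 2.864]
ft_force: [-0.1, -0.2, -0.9]
opening: 1.0
grip_force: 0.0
```

```bash
python3 -c "
from h import *
show()"
```

```text
t 3.62 pos [604.1 615.4 414.6] rpy [3.1087 0.018  2.8639] z [ 0.0263  0.0267 -0.9993] x [-0.9615  0.2741 -0.018 ] q [ 0.7172  0.9543  0.0478  0.0033  2.1021 -0.5745] F [-0.1 -0.2 -0.9] op 1.0 0.0
```

Request:
step_arm(increments=[{"slide": [0,0,0],"roll": 0}])

```text
t: 3.75
eef_pos: [604.7, 614.8, 412.6]
tcp_rot: [3.112, 0.016, 2.862]
ft_force: [-0.5, 0.0, -0.1]
opening: 1.0
grip_force: 0.0
```

Request:
step_arm(increments=[{"slide": [-0.04,0.045,0],"roll": 0},{"slide": [-0.08,0.09,0],"roll": 0},{"slide": [-0.12,0.135,0],"roll": 0},{"slide": [-0.16,0.18,0],"roll": 0}])

```text
t: 4.25
eef_pos: [659.5, 624.8, 355.0]
tcp_rot: [3.075, 0.038, 2.863]
ft_force: [0.2, -0.7, 0.0]
opening: 0.999
grip_force: 0.0
```

```bash
python3 -c "
from h import *
show()"
```

```text
t 4.25 pos [659.5 624.8 355. ] rpy [3.0752 0.0376 2.863 ] z [ 0.0543  0.0534 -0.9971] x [-0.9608  0.2748 -0.0376] q [ 0.6834  1.0238  0.048   0.0078  1.9938 -0.6065] F [ 0.2 -0.7  0. ] op 0.999 0.0
```

Request:
step_arm(increments=[{"slide": [-0.027,0.048,-0.028],"roll": 0},{"slide": [-0.053,0.096,-0.056],"roll": 0},{"slide": [-0.08,0.144,-0.084],"roll": 0},{"slide": [-0.107,0.192,-0.112],"roll": 0},{"slide": [-0.133,0.24,-0.14],"roll": 0}])

```text
t: 4.88
eef_pos: [661.5, 632.3, 368.0]
tcp_rot: [3.039, 0.059, 2.861]
ft_force: [0.2, 0.6, 0.5]
opening: 1.001
grip_force: 0.0
```

```bash
cat > fk.py <<'E'
import numpy as np
from scipy.optimize import least_squares
D=[([1.187,.491,1.559,1.092],(np.hypot(171.384,601.064),179.861)),([1.1874,.3659,.9935,1.7817],(np.hypot(171.2,600.6),482.1)),([.7172,.9543,.0478,2.1021],(np.hypot(604.1,615.4),414.6)),([.6834,1.0238,.048,1.9938],(np.hypot(659.5,624.8),355.))]
def f(p,full=False):
    o=[]
    for q,(r,z) in D:
        a,b,c=q[1],q[1]+q[2],q[1]+q[2]+q[3]
        rr=p[0]+p[1]*np.sin(a)+p[2]*np.sin(b)+p[3]*np.cos(b)+p[4]*np.sin(c)
        zz=p[5]+p[1]*np.cos(a)+p[2]*np.cos(b)-p[3]*np.sin(b)+p[4]*np.cos(c)
        o+=[np.hypot(rr,p[6])-r,zz-z]
    return o
s=least_squares(f,[0,450,450,0,250,350,66]);print(s.x,s.fun)
E
python3 fk.py; python3 -c "
from h import *
show()"
```

```text
[  0.81037984 586.59937718 410.8833493   42.92965269 306.95379773
 197.05307469  60.5299492 ] [-0.00204122 -0.00336984  0.00185734  0.00681186  0.00152103 -0.02412836
 -0.00133721  0.02068634]
t 4.88 pos [661.5 632.3 368. ] rpy [3.0388 0.0589 2.8608] z [ 0.0847  0.0824 -0.993 ] x [-0.9592  0.2766 -0.0589] q [ 0.6875  1.0102  0.0484  0.0107  1.9649 -0.6008] F [0.2 0.6 0.5] op 1.001 0.0
```

Request:
step_arm(increments=[{"slide": [-0.028,0.05,-0.022],"roll": 0},{"slide": [-0.056,0.1,-0.044],"roll": 0},{"slide": [-0.084,0.15,-0.066],"roll": 0},{"slide": [-0.112,0.2,-0.088],"roll": 0},{"slide": [-0.14,0.25,-0.11],"roll": 0}])

```text
t: 5.5
eef_pos: [668.9, 643.5, 369.4]
tcp_rot: [3.002, 0.08, 2.858]
ft_force: [0.2, -0.6, 1.3]
opening: 0.999
grip_force: 0.0
```

Request:
step_arm(increments=[{"slide": [-0.14,0.25,-0.11],"roll": 0},{"slide": [-0.14,0.25,-0.11],"roll": 0},{"slide": [-0.14,0.25,-0.11],"roll": 0},{"slide": [-0.14,0.25,-0.11],"roll": 0},{"slide": [-0.14,0.25,-0.11],"roll": 0}])

```text
t: 6.12
eef_pos: [673.9, 652.2, 378.3]
tcp_rot: [2.964, 0.102, 2.855]
ft_force: [0.0, 0.4, 0.6]
opening: 0.995
grip_force: 0.0
```

Request:
step_arm(increments=[{"slide": [-0.14,0.25,-0.11],"roll": 0.18},{"slide": [-0.14,0.25,-0.11],"roll": 0.36},{"slide": [-0.14,0.25,-0.11],"roll": 0.54},{"slide": [-0.14,0.25,-0.11],"roll": 0.72},{"slide": [-0.14,0.25,-0.11],"roll": 0.9}])

```text
t: 6.75
eef_pos: [676.9, 658.3, 393.3]
tcp_rot: [2.911, -0.092, 1.969]
ft_force: [-0.9, -0.3, -1.0]
opening: 0.998
grip_force: 0.0
```

```bash
python3 -c "
from h import *
s,M=show()
print(M.T@np.array([.7071,.7071,0]))"
```

```text
t 6.75 pos [676.9 658.3 393.3] rpy [ 2.9105 -0.0921  1.9685] z [ 0.1765  0.1712 -0.9693] x [-0.3857  0.918   0.0919] q [0.6956 0.9895 0.0484 0.0191 1.8559 0.3163] F [-0.9 -0.3 -1. ] op 0.998 0.0
[0.3764 0.8932 0.2458]
```

Request:
step_arm(increments=[{"slide": [0.108,0.256,-0.11],"roll": 0.18},{"slide": [0.108,0.256,-0.11],"roll": 0.36},{"slide": [0.108,0.256,-0.11],"roll": 0.54},{"slide": [0.108,0.256,-0.11],"roll": 0.72},{"slide": [0.108,0.256,-0.11],"roll": 0.9}])

```text
t: 7.38
eef_pos: [676.3, 662.6, 415.0]
tcp_rot: [3.057, -0.28, 1.07]
ft_force: [-0.3, 0.9, -0.0]
opening: 1.001
grip_force: 0.0
```

```bash
cat >> h.py <<'E'
def rel(t,M,p):
    "world displacement in tool axes, m"
    return (M.T@(np.array(t,float)-p)/1000).round(4)
E
python3 - <<'E'
from h import *
s,M=show()
print("lean",np.degrees(np.arccos(-M[2,2])),np.degrees(np.arctan2(M[1,2],M[0,2])))
# roll so tool x azimuth in lean plane pointing up (az 45)
l=np.array([.7071,.7071,0]);v=M.T@l;print("roll",np.arctan2(v[1],v[0]))
# refine machine yaw from top picture: base plate edges & column top, plate centre
c=imaging.read_camera("top");save(c,"top1.png")
print("coltop",at_z(c,(125+72/2.5,125+57/2.5),380),"plate rim",at_z(c,(125+270/2.5,125+270/2.5),80))
for a,b in(((125,42),(362,288)),((90,155),(280,362))):
    A,B=[at_z(c,(125+u/2.5,125+v/2.5),12) for u,v in(a,b)];d=B-A;print("edge",A,B,np.degrees(np.arctan2(d[1],d[0])))
E
```

```text
t 7.38 pos [676.3 662.6 415. ] rpy [ 3.0565 -0.2803  1.0698] z [ 0.2069  0.201  -0.9575] x [0.4616 0.8429 0.2766] q [0.6988 0.9685 0.0484 0.0215 1.8327 1.2204] F [-0.3  0.9 -0. ] op 1.001 0.0
lean 16.763530531654915 44.16724652061158
roll 0.2717587121017351
coltop [659.2153 301.4578 380.    ] plate rim [525.873  171.8102  80.    ]
edge [802.109  356.3195  12.    ] [514.8336  75.8662  12.    ] -135.68846544052906
edge [666.108  389.7344  12.    ] [432.0378 165.812   12.    ] -136.26929025842537
```

```bash
python3 - <<'E'
from h import *
s,M=show();p=s["eef_pos"];z=M[:,2]
G=np.array([575.7,220.5,185]);T0=G+13*z
print("T0",T0,"W2",T0-230*z, rel(T0-230*z,M,p), np.linalg.norm(T0-230*z-p))
E
```

```text
t 7.42 pos [676.2 662.6 415.3] rpy [ 3.0589 -0.2813  1.0607] z [ 0.2071  0.2011 -0.9574] x [0.4691 0.8384 0.2776] q [0.6988 0.9683 0.0483 0.0215 1.8328 1.2292] F [ 0.1  0.6 -0.1] op 1.0 0.0
T0 [578.3927 223.1148 172.5536] W2 [530.7528 176.8528 392.7587] [-0.4817  0.1194 -0.1063] 507.554864135932
```

Request:
step_arm(increments=[{"slide": [-0.055,0.013,-0.012],"roll": 0.06},{"slide": [-0.11,0.027,-0.024],"roll": 0.12},{"slide": [-0.165,0.041,-0.036],"roll": 0.18},{"slide": [-0.22,0.055,-0.049],"roll": 0.24},{"slide": [-0.275,0.068,-0.061],"roll": 0.263}])

```text
t: 8.05
eef_pos: [607.3, 420.6, 405.1]
tcp_rot: [3.132, -0.293, 0.804]
ft_force: [1.9, 0.3, 0.8]
opening: 0.997
grip_force: 0.0
```

```bash
cat > go.py <<'E'
from h import *
import sys
s,M=show();p=s["eef_pos"];z=M[:,2]
print("lean",np.degrees(np.arccos(-M[2,2])),np.degrees(np.arctan2(M[1,2],M[0,2])))
yaw=np.radians(224.1);u=np.array([np.cos(yaw),np.sin(yaw),0]);a=u*np.cos(np.pi/6)-[0,0,.5];n=u*.5+[0,0,.75**.5]
root=np.array([608.6,252.4,215.5])
lat=np.cross(n,a)
print("axis in tool",M.T@a,"lat",lat,M.T@lat,"roll fix",np.arctan2((M.T@-a)[1],(M.T@-a)[0]))
G=root+55*a-3.5*n;T0=G+13*z
for d in(0,60,150,230): print(d,(T0-d*z).round(1),rel(T0-d*z,M,p))
g=p-13*z-root;print("grasp axis pt: s",g@a,"n",g@n,"lat",g@lat)
E
python3 go.py
```

```text
t 8.05 pos [607.3 420.6 405.1] rpy [ 3.1318 -0.2929  0.8041] z [ 0.2074  0.2011 -0.9574] x [0.6642 0.6895 0.2888] q [0.4821 0.4147 1.1367 0.085  1.3095 1.2399] F [1.9 0.3 0.8] op 0.997 0.0
lean 16.79249730922868 44.124098583633945
axis in tool [-0.973  -0.032   0.2285] lat [ 0.6959 -0.7181 -0.    ] [-0.0329  0.9995 -0.0001] roll fix 0.03289206829748386
0 [578.3 223.1 172.5] [-0.2226  0.1144  0.1769]
60 [565.9 211.  230. ] [-0.2226  0.1144  0.1169]
150 [547.2 192.9 316.1] [-0.2226  0.1144  0.0269]
230 [530.6 176.8 392.7] [-0.2226  0.1144 -0.0531]
grasp axis pt: s -198.34365789939795 n 118.74729347808986 lat -121.67090182641455
```

Request:
step_arm(increments=[{"slide": [-0.045,0.023,-0.011],"roll": 0.03},{"slide": [-0.09,0.046,-0.022],"roll": 0.033},{"slide": [-0.135,0.069,-0.033],"roll": 0.033},{"slide": [-0.18,0.092,-0.044],"roll": 0.033},{"slide": [-0.222,0.114,-0.053],"roll": 0.033}])

```text
t: 8.68
eef_pos: [530.7, 178.2, 393.0]
tcp_rot: [3.141, -0.293, 0.771]
ft_force: [1.2, -0.3, 0.1]
opening: 1.0
grip_force: 0.0
```

```bash
python3 go.py
```

```text
t 8.68 pos [530.7 178.2 393. ] rpy [ 3.1409 -0.2933  0.7711] z [ 0.2078  0.201  -0.9573] x [0.6865 0.6672 0.2891] q [0.1073 0.1263 1.5652 0.1901 1.222  0.8624] F [ 1.2 -0.3  0.1] op 1.0 0.0
lean 16.806382337641896 44.04626987793529
axis in tool [-0.9736 -0.0014  0.2282] lat [ 0.6959 -0.7181 -0.    ] [-0.0014  1.      0.0003] roll fix 0.0014443486895061631
0 [578.4 223.1 172.5] [-0.0011  0.0009  0.23  ]
60 [565.9 211.  230. ] [-0.0011  0.0009  0.17  ]
150 [547.2 192.9 316.1] [-0.0011  0.0009  0.08  ]
230 [530.6 176.8 392.7] [-0.0011  0.0009 -0.    ]
grasp axis pt: s 1.4663206477158894 n 220.14577622271742 lat -0.9819897646708791
```

Request:
step_arm(increments=[{"slide": [0,0,0.045],"roll": 0},{"slide": [0,0,0.09],"roll": 0},{"slide": [0,0,0.13],"roll": 0},{"slide": [-0.001,0.001,0.17],"roll": 0}])

```text
t: 9.18
eef_pos: [566.9, 212.7, 228.7]
tcp_rot: [3.141, -0.293, 0.771]
ft_force: [0.5, 0.5, 0.4]
opening: 0.999
grip_force: 0.0
```

```bash
cat > look.py <<'E'
from h import *
import sys
out=[]
for n,(l,t,r,b) in(("scene",(255,120,365,220)),("top",(150,140,260,240))):
    c=imaging.read_camera(n);out.append(cv2.resize(c["color"][t:b,l:r,::-1],(396,360),interpolation=2))
cv2.imwrite("pics/%s.png"%sys.argv[1],np.hstack(out))
E
python3 look.py l1; python3 go.py
```

```text
t 9.28 pos [565.4 212.5 226. ] rpy [-3.1378 -0.2875  0.7697] z [ 0.201  0.2   -0.959] x [0.6887 0.6673 0.2835] q [0.166  0.3147 1.7554 0.2208 0.847  0.8386] F [-0.1 -0.2 -0.1] op 0.995 0.0
lean 16.472840951577 44.865067664955205
axis in tool [-0.9723  0.0009  0.2339] lat [ 0.6959 -0.7181 -0.    ] [ 0.      1.     -0.0038] roll fix -0.0009298186911362827
0 [578.3 223.1 172.5] [0.0007 0.0016 0.0559]
60 [566.2 211.1 230. ] [ 0.0007  0.0016 -0.0041]
150 [548.1 193.1 316.3] [ 0.0007  0.0016 -0.0941]
230 [532.  177.1 393.1] [ 0.0007  0.0016 -0.1741]
grasp axis pt: s 42.60992292602032 n 51.06395731816594 lat -1.38446520831078
```

View pics/l1.png

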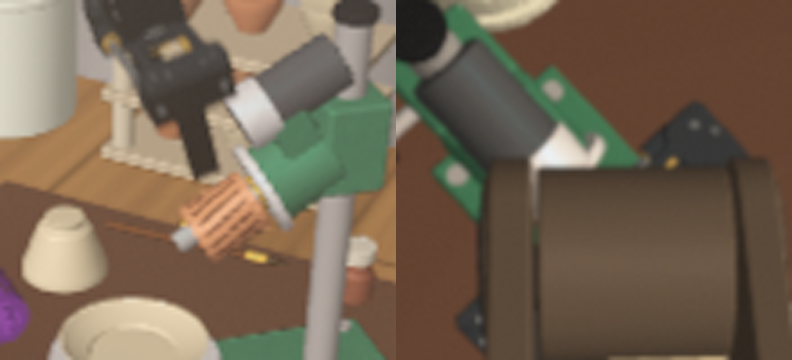

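The left view shows the open hand leaning clear of the motor (motor front about 250,105; hand 185,85), with the fingers over the sleeve (225,215). There is room to go down.

Request:
step_arm(increments=[{"slide": [0,0.0015,0.025],"roll": 0},{"slide": [0.0005,0.0015,0.05],"roll": 0},{"slide": [0.0005,0.0015,0.07],"roll": 0},{"slide": [0.0005,0.0015,0.074],"roll": 0}])

```text
t: 9.78
eef_pos: [583.5, 226.7, 159.5]
tcp_rot: [-3.141, -0.293, 0.769]
ft_force: [0.8, -0.6, 0.3]
opening: 1.005
grip_force: 0.0
```

Request:
step_arm(increments=[{"slide": [0,0,0],"roll": 0},{"slide": [0,0,0],"roll": 0},{"slide": [0,0,0],"roll": 0}], fingers=0.68)

```text
t: 10.15
eef_pos: [583.6, 226.6, 159.7]
tcp_rot: [-3.141, -0.294, 0.768]
ft_force: [-0.4, 0.1, 0.3]
opening: 0.739
grip_force: 0.0
```

```bash
python3 go.py
```

```text
t 10.15 pos [583.6 226.6 159.7] rpy [-3.1413 -0.2936  0.7679] z [ 0.208   0.2012 -0.9572] x [0.6886 0.6649 0.2894] q [0.186  0.4165 1.7944 0.2502 0.699  0.8156] F [-0.4  0.1  0.3] op 0.739 0.0
lean 16.82169294862281 44.05252609697547
axis in tool [-0.9737  0.0016  0.228 ] lat [ 0.6959 -0.7181 -0.    ] [0.0017 1.     0.0002] roll fix -0.0016441471136335291
0 [578.4 223.1 172.5] [-0.0022 -0.0011 -0.014 ]
60 [565.9 211.  230. ] [-0.0022 -0.0011 -0.074 ]
150 [547.2 192.9 316.1] [-0.0022 -0.0011 -0.164 ]
230 [530.5 176.8 392.7] [-0.0022 -0.0011 -0.244 ]
grasp axis pt: s 56.04759251825221 n -17.669649897233278 lat 1.1097395275288033
```

Request:
step_arm(increments=[{"slide": [0,0.003,0],"roll": 0},{"slide": [0,0.004,0],"roll": 0},{"slide": [0,0.005,0],"roll": 0}])

```text
t: 10.52
eef_pos: [586.4, 223.2, 158.7]
tcp_rot: [-3.14, -0.292, 0.767]
ft_force: [-3.5, 3.4, -0.9]
opening: 0.683
grip_force: 2.2
```

Request:
step_arm(increments=[{"slide": [0,0.001,0],"roll": 0},{"slide": [0,0.002,0],"roll": 0}])

```text
t: 10.78
eef_pos: [587.3, 221.9, 158.4]
tcp_rot: [-3.139, -0.291, 0.768]
ft_force: [-5.2, 4.1, -0.2]
opening: 0.683
grip_force: 3.4
```

Request:
step_arm(increments=[{"slide": [0,0.0015,-0.003],"roll": 0},{"slide": [0,0.0015,-0.007],"roll": 0},{"slide": [0,0.0015,-0.011],"roll": 0}])

```text
t: 11.15
eef_pos: [586.4, 218.2, 169.1]
tcp_rot: [-3.14, -0.291, 0.768]
ft_force: [-2.6, -0.5, -0.7]
opening: 0.675
grip_force: 1.3
```

```bash
python3 go.py; python3 look.py l2
```

```text
t 11.15 pos [586.4 218.2 169.1] rpy [-3.14   -0.2914  0.7679] z [ 0.2055  0.2007 -0.9579] x [0.689  0.6654 0.2873] q [0.1699 0.4064 1.7811 0.2477 0.7275 0.8058] F [-2.6 -0.5 -0.7] op 0.675 1.3
lean 16.693878430071326 44.32342533782592
axis in tool [-0.9732  0.0019  0.2302] lat [ 0.6959 -0.7181 -0.    ] [ 0.0017  1.     -0.0011] roll fix -0.00196143412620034
0 [578.3 223.1 172.5] [-0.0014 -0.0091 -0.0039]
60 [566. 211. 230.] [-0.0014 -0.0091 -0.0639]
150 [547.5 193.  316.2] [-0.0014 -0.0091 -0.1539]
230 [531.1 176.9 392.8] [-0.0014 -0.0091 -0.2339]
grasp axis pt: s 54.60279691266345 n -7.653941883355745 lat 9.114597260684553
```

View pics/l2.png

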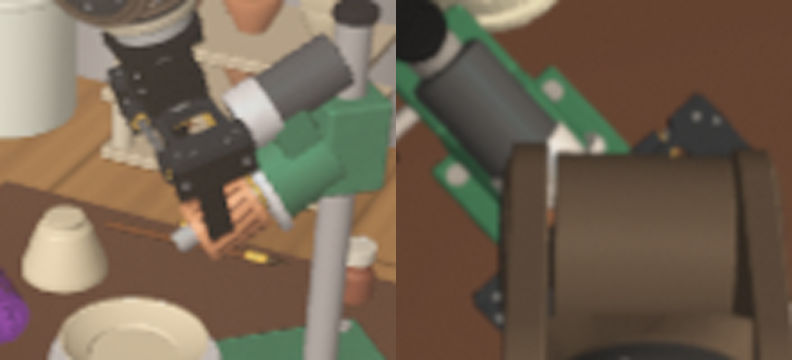

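The left view shows the near finger over the sleeve (215,205) and the hand still clear of the motor. The press had faded, so I press again and finish the stroke.

Request:
step_arm(increments=[{"slide": [0,0.001,0],"roll": 0},{"slide": [0,0.002,0],"roll": 0}])

```text
t: 11.5
eef_pos: [588.2, 217.0, 169.3]
tcp_rot: [-3.14, -0.292, 0.768]
ft_force: [-4.8, 3.7, 1.9]
opening: 0.681
grip_force: 2.9
```

Request:
step_arm(increments=[{"slide": [0,0.001,-0.003],"roll": 0},{"slide": [0,0.001,-0.006],"roll": 0}])

```text
t: 11.75
eef_pos: [588.5, 214.7, 175.5]
tcp_rot: [3.142, -0.294, 0.768]
ft_force: [-0.5, 0.1, -0.4]
opening: 0.679
grip_force: 0.1
```

```bash
python3 go.py
```

```text
t 11.75 pos [588.5 214.7 175.5] rpy [ 3.1415 -0.2935  0.7675] z [ 0.2083  0.2008 -0.9572] x [0.6889 0.6646 0.2893] q [0.1631 0.3994 1.7734 0.2462 0.7402 0.8033] F [-0.5  0.1 -0.4] op 0.679 0.1
lean 16.817592606329445 43.95712936244917
axis in tool [-0.9736  0.0019  0.2281] lat [ 0.6959 -0.7181 -0.    ] [0.0021 1.     0.0007] roll fix -0.0019204651895578064
0 [578.4 223.1 172.5] [-0.0023 -0.0131  0.0024]
60 [565.9 211.  230. ] [-0.0023 -0.0131 -0.0576]
150 [547.1 193.  316.1] [-0.0023 -0.0131 -0.1476]
230 [530.5 176.9 392.7] [-0.0023 -0.0131 -0.2276]
grasp axis pt: s 52.25141695181609 n -1.6738563618157907 lat 13.067117753493653
```

```bash
cat > look.py <<'E'
from h import *
import sys
c=imaging.read_camera("scene");t=imaging.read_camera("top")
A=cv2.resize(c["color"][155:215,285:345,::-1],(560,560),interpolation=2)
cv2.imwrite("pics/%s.png"%sys.argv[1],A)
for n,c,(l,tt,r,b) in(("s",c,(295,160,338,205)),("t",t,(185,184,230,230))):
    P=cloud(c);H=cv2.cvtColor(c["color"],cv2.COLOR_RGB2HSV);m=np.zeros(H.shape[:2],bool)
    m[tt:b,l:r]=True;m&=(H[...,0]<14)&(H[...,1]>90)&(H[...,2]>60)
    q=P[m];q=q[(q[:,2]>120)&(q[:,2]<260)]
    if len(q): print(n,len(q),q.mean(0).round(1),q.min(0).round(),q.max(0).round(),"px",np.argwhere(m).min(0),np.argwhere(m).max(0))
E
python3 look.py l3
```

```text
s 263 [599.7 209.1 205. ] [551. 167. 165.] [629. 236. 259.] px [168 295] [204 337]
t 4 [587.  248.1 230.6] [584. 247. 227.] [590. 250. 233.] px [185 193] [229 227]
```

View pics/l3.png

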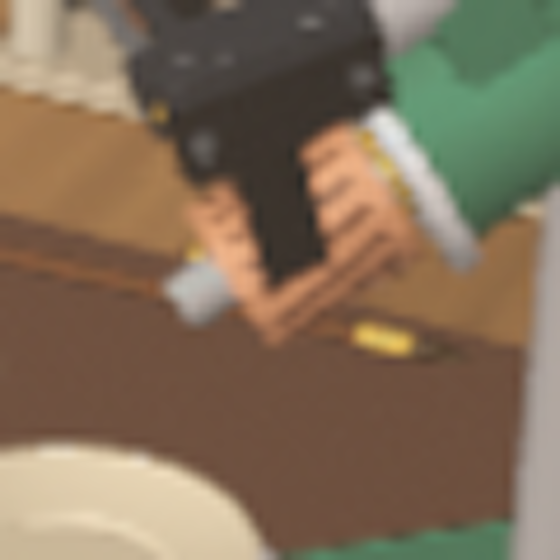

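The zoom shows a brass spot above the axle at the sleeve's lower end (crop 197,248, which is pixel 306,181.6), so the pin's angle can be measured. The near finger lies over the sleeve's middle.

```bash
python3 - <<'E'
from h import *
c=imaging.read_camera("scene");col=c["color"];np.set_printoptions(precision=1,suppress=True)
yaw=np.radians(224.1);u=np.array([np.cos(yaw),np.sin(yaw),0]);a=u*np.cos(np.pi/6)-[0,0,.5];n=u*.5+[0,0,.75**.5];lat=np.cross(n,a)
root=np.array([608.6,252.4,215.5])
o,_=ray(c,(280,210));d=o-root;print("cam dir (a,n,lat)",d@a,d@n,d@lat)
for nm,p in(("root",root),("tip",root+85*a),("pin",root+70*a)):print(nm,proj(c,p))
for th in range(-180,180,20):
    e=np.cos(np.radians(th))*n+np.sin(np.radians(th))*lat
    print(th,proj(c,root+70*a+10*e),proj(c,root+70*a+15*e))
H=cv2.cvtColor(col,cv2.COLOR_RGB2HSV)
for v in range(177,192): print(v,[tuple(int(k) for k in H[v,x]) for x in range(302,313)])
E
```

```text
cam dir (a,n,lat) 81.66497238879919 798.4825591877639 1091.6536532487653
root [326.5 172.2]
tip [303.8 187.2]
pin [307.8 184.5]
-180 [309.2 186.7] [309.9 187.7]
-160 [308.8 186. ] [309.2 186.7]
-140 [308.2 185.2] [308.4 185.5]
-120 [307.6 184.3] [307.5 184.1]
-100 [307.  183.4] [306.6 182.8]
-80 [306.5 182.6] [305.9 181.7]
-60 [306.2 182.1] [305.4 180.9]
-40 [306.1 181.9] [305.2 180.6]
-20 [306.1 182. ] [305.3 180.7]
0 [306.4 182.4] [305.7 181.3]
20 [306.8 183. ] [306.4 182.3]
40 [307.4 183.9] [307.2 183.5]
60 [308.  184.8] [308.1 184.9]
80 [308.6 185.7] [309.  186.3]
100 [309.1 186.4] [309.7 187.4]
120 [309.4 187. ] [310.2 188.2]
140 [309.5 187.2] [310.4 188.5]
160 [309.5 187.1] [310.3 188.3]
177 [(15, 130, 161), (15, 129, 160), (14, 129, 174), (13, 126, 195), (12, 125, 198), (12, 126, 198), (12, 127, 191), (11, 128, 167), (11, 127, 159), (11, 115, 120), (14, 64, 60)]
178 [(15, 130, 161), (15, 128, 161), (14, 129, 172), (13, 127, 193), (12, 125, 210), (12, 124, 211), (12, 127, 197), (12, 125, 206), (12, 124, 199), (11, 118, 127), (14, 64, 60)]
179 [(15, 130, 161), (15, 131, 162), (1
[... 1559 characters left out ...]
, 112), (12, 104, 110), (11, 45, 143), (12, 27, 163), (13, 27, 152), (14, 32, 136), (11, 52, 118), (11, 110, 118), (12, 137, 128), (12, 132, 164), (12, 128, 194)]
189 [(11, 109, 112), (11, 106, 111), (11, 84, 121), (11, 52, 132), (12, 37, 125), (12, 58, 110), (11, 94, 109), (12, 113, 111), (11, 111, 106), (11, 120, 125), (11, 127, 169)]
190 [(11, 109, 112), (11, 110, 111), (11, 108, 111), (12, 102, 110), (11, 102, 110), (11, 108, 111), (11, 110, 111), (11, 110, 111), (11, 110, 111), (11, 108, 111), (11, 115, 122)]
191 [(11, 108, 111), (11, 108, 111), (11, 108, 111), (11, 108, 111), (11, 109, 112), (11, 109, 112), (11, 108, 111), (11, 108, 111), (11, 111, 110), (11, 110, 111), (11, 109, 110)]
```

```bash
python3 - <<'E'
from h import *
np.set_printoptions(precision=1,suppress=True)
c=imaging.read_camera("top")
yaw=np.radians(224.1);u=np.array([np.cos(yaw),np.sin(yaw),0]);a=u*np.cos(np.pi/6)-[0,0,.5];n=u*.5+[0,0,.75**.5];lat=np.cross(n,a)
root=np.array([608.6,252.4,215.5])
print("tip",proj(c,root+85*a),"pin",proj(c,root+70*a))
for th in range(-180,180,30):
    e=np.cos(np.radians(th))*n+np.sin(np.radians(th))*lat
    print(th,proj(c,root+70*a+10*e),proj(c,root+70*a+16*e))
for f,(x0,x1,y0,y1) in(("top0",(206,224,204,222)),("scene0",(300,313,178,190))):
    I=cv2.imread("pics/%s.png"%f);H=cv2.cvtColor(I,cv2.COLOR_BGR2HSV)
    print(f,x0,x1)
    for v in range(y0,y1): print(v," ".join("%2d/%3d/%3d"%tuple(H[v,x]) for x in range(x0,x1)))
I=cv2.imread("pics/top0.png")[196:224,196:230];J=cv2.imread("pics/scene0.png")[162:197,298:340]
cv2.imwrite("pics/z0.png",np.hstack([cv2.resize(I,(390,390),interpolation=2),cv2.resize(J,(390,390),interpolation=2)]))
E
```

```text
tip [217.1 216. ] pin [213.1 211.7]
-180 [212.3 210.8] [211.8 210.4]
-150 [210.9 212.3] [209.6 212.7]
-120 [210.  213.7] [208.2 214.9]
-90 [210.  214.5] [208.2 216.2]
-60 [210.8 214.5] [209.5 216.3]
-30 [212.3 213.8] [211.8 215.1]
0 [213.9 212.5] [214.4 213. ]
30 [215.3 211. ] [216.7 210.6]
60 [216.1 209.7] [218.  208.4]
90 [216.1 208.9] [218.  207.2]
120 [215.3 208.8] [216.6 207.2]
150 [213.9 209.6] [214.4 208.3]
top0 206 224
204 11/149/226 11/149/223 11/148/212 11/142/198 11/138/200 11/138/222 12/135/238 13/135/243 12/139/237 11/146/220 11/151/179 11/154/180 11/154/212 10/154/219 11/151/201 18/115/144 56/ 80/112 68/108/111
205 11/152/222 11/148/227 11/149/227 11/148/223 11/144/206 11/136/190 11/138/212 12/135/236 13/134/243 12/137/240 11/146/224 11/151/197 11/155/214 11/152/223 12/148/202 20/104/137 62/ 81/113 68/ 99/113
206 11/152/188 11/152/218 11/149/227 11/149/228 11/148/224 11/143/204 11/134/184 11/137/208 12/137/231 12/135/241 12/136/241 11/144/232 11/150/226 11/150/223 13/134/185 30/ 73/122 57/ 57/125 55/ 48/134
207 11/154/156 11/154/176 11/151/214 11/150/226 11/149/228 11/1
[... 4045 characters left out ...]
42 14/ 28/172 19/ 15/186 26/ 11/187 23/ 11/186 16/ 15/183 12/ 42/194 12/ 85/215 12/111/221 12/121/209 11/123/186
186 11/130/120 12/134/126 12/ 91/140 17/ 30/168 26/ 11/183 18/ 14/185 15/ 20/182 11/ 23/176 12/ 26/165 11/ 53/167 11/106/195 12/123/211 12/122/211
187 11/108/111 10/110/107 11/109/105 11/ 76/127 14/ 31/163 12/ 21/179 13/ 27/171 12/ 27/159 13/ 32/144 11/ 42/128 11/111/173 12/123/207 12/123/207
188 11/109/110 11/108/111 11/108/111 11/104/110 11/ 45/141 12/ 28/162 14/ 29/150 12/ 32/135 12/ 55/116 11/109/117 11/134/147 12/129/178 12/125/187
189 11/108/111 11/108/111 11/108/111 11/110/111 12/ 84/119 12/ 51/131 12/ 41/124 12/ 61/109 11/ 98/109 11/109/110 11/108/106 11/116/121 11/128/164
```

View pics/z0.png

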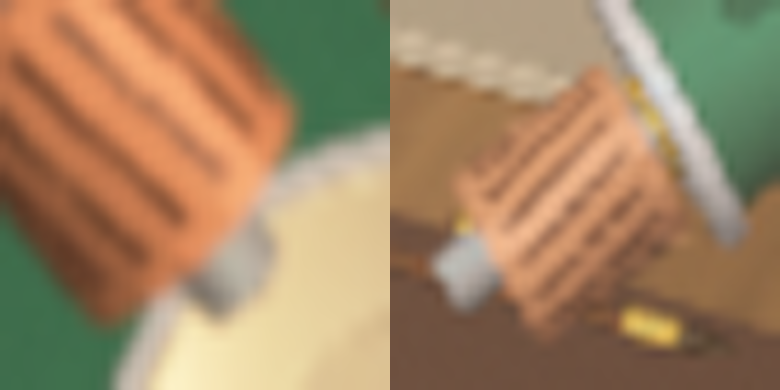

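```bash
python3 - <<'E'
from h import *
np.set_printoptions(precision=1,suppress=True,linewidth=200)
yaw=np.radians(224.1);u=np.array([np.cos(yaw),np.sin(yaw),0]);a=u*np.cos(np.pi/6)-[0,0,.5];n=u*.5+[0,0,.75**.5];lat=np.cross(n,a)
root=np.array([608.6,252.4,215.5])
Z=[];
for i in range(3):
    c=imaging.read_camera("scene");Z.append(c["z_map"])
z=np.median(Z,0);print(z[179:190,301:313])
c["z_map"]=z.astype(np.float32);P=cloud(c)-root
Q=np.stack([P@a,P@n,P@lat],-1)
for v in(180,181,182,183,184,185,186):
    print(v,[tuple(Q[v,x].round().astype(int)) for x in range(303,310)])
E
```

```text
[[1737.4 1736.1 1737.3 1742.8 1743.  1328.7 1328.3 1324.8 1327.1 1321.2 1319.9 1272.2]
 [1733.3 1724.  1732.  1732.7 1732.4 1728.9 1327.5 1324.9 1321.5 1320.4 1318.3 1277.7]
 [1723.1 1728.3 1727.3 1722.6 1725.1 1349.  1322.9 1321.1 1321.6 1318.7 1322.2 1283. ]
 [1718.5 1719.  1712.3 1719.3 1718.8 1348.2 1345.4 1322.3 1321.8 1320.8 1320.6 1319.9]
 [1710.1 1707.9 1709.8 1705.1 1715.2 1341.4 1338.5 1338.3 1320.2 1317.9 1316.2 1319.5]
 [1701.8 1705.9 1699.9 1345.7 1343.7 1337.6 1340.7 1336.7 1319.9 1319.1 1319.3 1319. ]
 [1683.2 1684.8 1342.7 1340.5 1340.5 1336.8 1336.5 1336.5 1341.3 1320.3 1318.9 1319.8]
 [1680.6 1684.3 1677.2 1342.6 1336.6 1340.2 1338.3 1338.6 1340.3 1337.7 1319.4 1322.9]
 [1687.3 1682.2 1682.8 1338.7 1342.3 1337.3 1341.2 1342.1 1342.7 1343.2 1322.1 1321. ]
 [1678.5 1672.1 1678.2 1679.8 1339.5 1338.6 1342.5 1339.7 1345.8 1674.7 1669.2 1325. ]
 [1668.6 1672.2 1670.7 1668.1 1672.4 1341.2 1341.7 1668.3 1676.  1668.3 1675.5 1669.9]]
180 [(np.int64(73), np.int64(-207), np.int64(-327)), (np.int64(69), np.int64(-209), np.int64(-327)), (np.int64(66), np.int64(-211), np.int64(-
[... 1367 characters left out ...]
64(4)), (np.int64(69), np.int64(7), np.int64(8)), (np.int64(66), np.int64(15), np.int64(22))]
185 [(np.int64(83), np.int64(9), np.int64(0)), (np.int64(81), np.int64(9), np.int64(3)), (np.int64(78), np.int64(7), np.int64(4)), (np.int64(76), np.int64(8), np.int64(8)), (np.int64(73), np.int64(7), np.int64(9)), (np.int64(70), np.int64(5), np.int64(10)), (np.int64(68), np.int64(1), np.int64(7))]
186 [(np.int64(86), np.int64(-190), np.int64(-270)), (np.int64(83), np.int64(5), np.int64(3)), (np.int64(80), np.int64(7), np.int64(9)), (np.int64(77), np.int64(4), np.int64(7)), (np.int64(75), np.int64(3), np.int64(9)), (np.int64(72), np.int64(2), np.int64(10)), (np.int64(69), np.int64(-1), np.int64(9))]
```

```bash
python3 - <<'E'
from h import *
np.set_printoptions(precision=1,suppress=True,linewidth=200)
s,M=show();np.set_printoptions(precision=1,suppress=True)
yaw=np.radians(224.1);u=np.array([np.cos(yaw),np.sin(yaw),0]);a=u*np.cos(np.pi/6)-[0,0,.5];n=u*.5+[0,0,.75**.5];lat=np.cross(n,a)
root=np.array([608.6,252.4,215.5]);p=s["eef_pos"]
c=imaging.read_camera("scene");P=cloud(c)-root;Q=np.stack([P@a,P@n,P@lat],-1)
for k in(32,44): print("tip corners",[proj(c,p+M@[dx,k,0]) for dx in(-10,10)])
V=c["color"].max(-1)
# finger: dark pixels, near
m=np.zeros(V.shape,bool);m[175:190,306:325]=True;m&=(V<75)&(c["z_map"]<1345)
print("finger px",m.sum(),np.argwhere(m).min(0),np.argwhere(m).max(0));q=Q[m];print("finger s,n,lat med",np.median(q,0),q.min(0),q.max(0))
H=cv2.cvtColor(c["color"],cv2.COLOR_RGB2HSV);m=np.zeros(V.shape,bool);m[165:197,303:334]=True
m&=(H[...,0]<14)&(H[...,1]>95)&(c["z_map"]<1360)&(Q[...,0]<69)&(Q[...,0]>6);m=cv2.erode(m.astype(np.uint8),np.ones((2,2)))>0
q=Q[m]
for lo,hi in((5,25),(25,45),(45,69)):
    k=q[(q[:,0]>lo)&(q[:,0]<hi)];from scipy.optimize import least_squares
    f=least_squares(lambda x:np.hypot(k[:,1]-x[0],k[:,2]-x[1])-28,[0,0],loss="soft_l1");print("sleeve s",lo,hi,len(k),"centre n,lat",f.x,np.std(f.fun))
E
```

```text
t 12.1 pos [588.1 214.9 175.2] rpy [-3.141  -0.293   0.7676] z [ 0.2074  0.201  -0.9574] x [0.6889 0.6648 0.2888] q [0.1634 0.3996 1.7739 0.2465 0.7403 0.8032] F [-0.2 -0.5  1.1] op 0.681 0.1
tip corners [array([315.6, 193.4]), array([321.6, 191. ])]
tip corners [array([317. , 195.4]), array([322.9, 192.9])]
finger px 59 [175 311] [184 319]
finger s,n,lat med [43.7 42.6 55.3] [32.5 22.1 48.7] [54.1 63.4 59.1]
sleeve s 5 25 80 centre n,lat [-3.3  2. ] 2.1101333878145034
sleeve s 25 45 45 centre n,lat [-2.5  2.2] 7.583431338008794
sleeve s 45 69 74 centre n,lat [-3.3  1.6] 3.779391188156744
```

```bash
python3 - <<'E'
from h import *
s=state();M=R.from_euler("xyz",s["tcp_rot"]).as_matrix();p=s["eef_pos"]
yaw=np.radians(224.1);u=np.array([np.cos(yaw),np.sin(yaw),0]);a=u*np.cos(np.pi/6)-[0,0,.5];n=u*.5+[0,0,.75**.5];lat=np.cross(n,a)
root=np.array([608.6,252.4,215.5])
c=imaging.read_camera("scene");P=cloud(c)-root;Q=np.stack([P@a,P@n,P@lat],-1)
for d in range(0,140,8):
    x=p+M@[0,44,-d];uv=proj(c,x);i,j=int(round(uv[1])),int(round(uv[0]));w=x-root
    print(d,uv.round(1),"pred",np.round([w@a,w@n,w@lat]),"seen",Q[i,j].round(),c["color"][i,j])
E
```

```text
0 [319.9 194.2] pred [ 56. -15.  57.] seen [  48. -222. -208.] [111  81  64]
8 [319.4 192.2] pred [54. -7. 57.] seen [  47. -223. -224.] [110  81  63]
16 [318.8 190.1] pred [52.  1. 57.] seen [  43. -221. -231.] [128  87  60]
24 [318.2 188.1] pred [50.  9. 57.] seen [ 50. -11.  30.] [145  98  72]
32 [317.6 186. ] pred [48. 17. 57.] seen [47. -3. 32.] [149 102  75]
40 [317.  183.9] pred [47. 24. 57.] seen [47. 21. 52.] [137  94  70]
48 [316.4 181.8] pred [45. 32. 57.] seen [46. 27. 50.] [62 54 47]
56 [315.8 179.7] pred [43. 40. 57.] seen [43. 35. 51.] [59 51 43]
64 [315.2 177.5] pred [41. 48. 57.] seen [42. 43. 52.] [58 51 44]
72 [314.6 175.4] pred [39. 56. 57.] seen [38. 56. 57.] [60 52 45]
80 [314.  173.2] pred [37. 63. 57.] seen [37. 64. 57.] [59 51 44]
88 [313.3 171. ] pred [36. 71. 57.] seen [ 38. 100.  96.] [60 53 46]
96 [312.7 168.8] pred [34. 79. 57.] seen [ 35. 107.  99.] [60 53 46]
104 [312.1 166.6] pred [32. 87. 57.] seen [ 34. 111.  93.] [61 54 47]
112 [311.4 164.4] pred [30. 95. 57.] seen [ 33. 128. 103.] [63 56 50]
120 [310.8 162.1] pred [ 28. 102.  57.] seen [ 30. 133. 103.] [71 65 61]
128 [310.2 159.9] pred [ 26. 110.  57.] seen [ 29. 138.  98.] [76 71 68]
136 [309.5 157.6] pred [ 25. 118.  57.] seen [ 26. 137.  88.] [75 70 68]
```

Request:
step_arm(increments=[{"slide": [0,-0.011,0],"roll": 0},{"slide": [0.001,-0.011,0.008],"roll": 0},{"slide": [0.002,-0.011,0.018],"roll": 0},{"slide": [0.002,-0.011,0.026],"roll": 0},{"slide": [0.002,-0.011,0.026],"roll": 0}], fingers=0.8)

```text
t: 12.82
eef_pos: [586.8, 229.4, 149.8]
tcp_rot: [-3.14, -0.291, 0.767]
ft_force: [-0.5, -0.4, -0.4]
opening: 0.798
grip_force: 0.0
```

```bash
cat > fing.py <<'E'
from h import *
s=state();M=R.from_euler("xyz",s["tcp_rot"]).as_matrix();p=s["eef_pos"]
yaw=np.radians(224.1);u=np.array([np.cos(yaw),np.sin(yaw),0]);a=u*np.cos(np.pi/6)-[0,0,.5];n=u*.5+[0,0,.75**.5];lat=np.cross(n,a)
root=np.array([608.6,252.4,215.5]);w=p-root
print("t",s["t"],"TCP s,n,lat",np.round([w@a,w@n,w@lat],1),"F a,n,lat",np.round([s["ft_force"]@k for k in(a,n,lat)],1),"op",s["opening"],"grip",s["grip_force"])
E
cat > fing2.py <<'E'
from fing import *
c=imaging.read_camera("scene");P=cloud(c)-root;Q=np.stack([P@a,P@n,P@lat],-1)
k=s["opening"]*47.5+8
for d in range(0,100,6):
    x=p+M@[0,k,-d];uv=proj(c,x);i,j=int(round(uv[1])),int(round(uv[0]));w=x-root
    print(d,"pred",np.round([w@a,w@n,w@lat]),"seen",Q[i,j].round(),c["color"][i,j])
E
python3 fing2.py;python3 look.py l4
```

```text
t 12.825 TCP s,n,lat [ 60.3 -41.1   1.3] F a,n,lat [ 0.8 -0.1 -0. ] op 0.7984413679897782 grip 0.0
0 pred [ 60. -41.  47.] seen [  56. -218. -174.] [110  81  63]
6 pred [ 59. -35.  47.] seen [  54. -212. -172.] [110  80  63]
12 pred [ 58. -29.  47.] seen [  53. -217. -191.] [110  80  63]
18 pred [ 56. -24.  47.] seen [  51. -220. -201.] [111  81  64]
24 pred [ 55. -18.  47.] seen [  46. -222. -213.] [111  81  63]
30 pred [ 53. -12.  47.] seen [  47. -219. -219.] [110  80  63]
36 pred [52. -6. 47.] seen [51. -9. 44.] [105  75  55]
42 pred [51. -0. 47.] seen [52. -4. 43.] [64 54 46]
48 pred [49.  6. 47.] seen [49.  7. 49.] [58 51 44]
54 pred [48. 11. 47.] seen [50. 15. 53.] [59 50 44]
60 pred [47. 17. 47.] seen [46. 17. 47.] [60 51 44]
66 pred [45. 23. 47.] seen [46. 26. 48.] [59 51 44]
72 pred [44. 29. 47.] seen [44. 30. 49.] [58 50 44]
78 pred [42. 35. 47.] seen [41. 39. 53.] [59 51 45]
84 pred [41. 41. 47.] seen [42. 43. 52.] [59 51 44]
90 pred [40. 46. 47.] seen [40. 72. 83.] [59 51 44]
96 pred [38. 52. 47.] seen [41. 80. 87.] [60 52 45]
s 207 [584.2 192.4 194. ] [543. 124. 151.] [645. 245. 260.] px [171 295] [204 337]
```

View pics/l4.png

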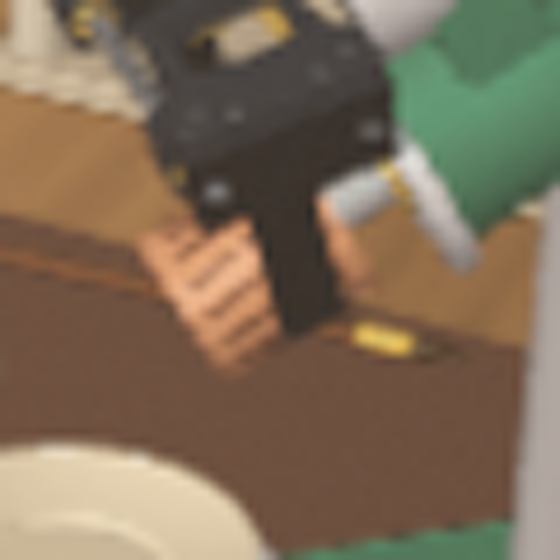

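The sleeve has already passed the pin: bare axle shows by the flange (370,190) and the sleeve now lies lower (215,290). I close on it at once.

Request:
step_arm(increments=[{"slide": [0,0,0.005],"roll": 0},{"slide": [0,0,0.005],"roll": 0},{"slide": [0,0,0.005],"roll": 0},{"slide": [0,0,0.005],"roll": 0}], fingers=0.0)

```text
t: 13.48
eef_pos: [587.8, 230.4, 145.9]
tcp_rot: [-3.14, -0.292, 0.768]
ft_force: [-0.4, -0.0, -1.3]
opening: 0.591
grip_force: 29.7
```

```bash
python3 fing2.py|head -1; python3 look.py l5
```

```text
t 13.475 TCP s,n,lat [ 61.  -45.1   1.3] F a,n,lat [ 0.9 -1.  -0.3] op 0.5911409052553559 grip 29.709286017227114
s 212 [583.5 190.8 192.5] [543. 124. 155.] [645. 245. 256.] px [170 295] [204 337]
```

View pics/l5.png

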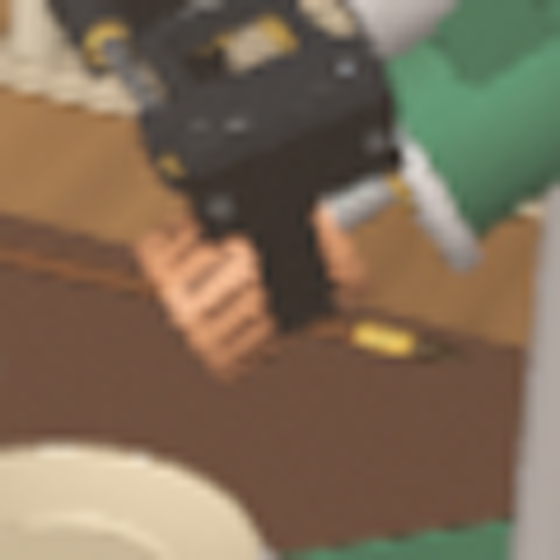

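The near finger is on the sleeve (295,270), and the 56 mm opening at 30 N confirms the grip. The sleeve spans the pin and has not moved further. Next I lift it slightly and draw it gently down the axle.

Request:
step_arm(increments=[{"slide": [-0.0005,0,-0.002],"roll": 0},{"slide": [-0.0053,0,-0.001],"roll": 0},{"slide": [-0.0102,0,0.0003],"roll": 0}])

```text
t: 14.0
eef_pos: [580.7, 223.5, 142.6]
tcp_rot: [-3.141, -0.293, 0.768]
ft_force: [-0.0, 0.1, -2.6]
opening: 0.589
grip_force: 29.7
```

```bash
python3 fing.py
```

```text
t 14.0 TCP s,n,lat [ 71.2 -43.1   1.4] F a,n,lat [ 1.3 -2.3 -0.1] op 0.5885422419769674 grip 29.712819873638878
```

Request:
step_arm(increments=[{"slide": [-0.0078,0,0.0018],"roll": 0},{"slide": [-0.0156,0,0.0036],"roll": 0},{"slide": [-0.0234,0,0.0055],"roll": 0},{"slide": [-0.0312,0,0.0073],"roll": 0}])

```text
t: 14.5
eef_pos: [560.7, 204.0, 126.5]
tcp_rot: [-3.141, -0.293, 0.767]
ft_force: [-0.2, -0.2, -2.5]
opening: 0.588
grip_force: 29.7
```

```bash
python3 fing.py
```

```text
t 14.5 TCP s,n,lat [103.4 -43.    1.4] F a,n,lat [ 1.5 -2.   0. ] op 0.5881159291557695 grip 29.713034946770343
```

Request:
step_arm(increments=[{"slide": [-0.0107,0,0.0025],"roll": 0},{"slide": [-0.0215,0,0.005],"roll": 0},{"slide": [-0.0322,0,0.0075],"roll": 0},{"slide": [-0.0429,0,0.01],"roll": 0}])

```text
t: 15.0
eef_pos: [533.1, 177.4, 104.5]
tcp_rot: [-3.141, -0.293, 0.768]
ft_force: [-0.2, -0.2, -2.1]
opening: 0.589
grip_force: 29.7
```

```bash
cat > slv.py <<'E'
from fing import *
for nm in("scene",):
    c=imaging.read_camera(nm);P=cloud(c);H=cv2.cvtColor(c["color"],cv2.COLOR_RGB2HSV)
    D=np.linalg.norm(P-(p-40*M[:,2]),axis=-1)
    m=(H[...,0]<14)&(H[...,1]>90)&(D<55);m=cv2.erode(m.astype(np.uint8),np.ones((2,2)))>0
    q=(P[m]-p)@M   # tool frame
    from scipy.optimize import least_squares
    # axis in tool xz plane: angle g, centre offset x0? cylinder radius 28 through (0,y0,z0)
    def f(v):
        d=np.array([np.cos(v[0]),np.sin(v[3])*0,np.sin(v[0])]);e=q-[0,v[1],v[2]];e=e-np.outer(e@d,d);return np.linalg.norm(e,axis=1)-28
    r=least_squares(f,[-.23,0,-42,0],loss="soft_l1");d=np.array([np.cos(r.x[0]),0,np.sin(r.x[0])]);t=(q-[0,r.x[1],r.x[2]])@d
    print(nm,len(q),"pitch deg",np.degrees(r.x[0]),"y0,z0",r.x[1:3],"extent",np.percentile(t,[0,2,98,100]),"std",np.std(r.fun))
    print("world centre",p+M@(np.array([0,r.x[1],r.x[2]])+d*(t.min()+t.max())/2))
E
python3 slv.py
```

```text
t 15.0 TCP s,n,lat [147.7 -42.9   1.3] F a,n,lat [ 1.3 -1.7 -0. ] op 0.5891302596865526 grip 29.713323176462296
scene 129 pitch deg -15.066849200882308 y0,z0 [  1.57279247 -43.38459559] extent [-32.40041268 -31.56631969  24.22311783  24.56458357] std 3.696463831350115
world centre [522.79383185 165.27483373 143.96451957]
```

```bash
python3 - <<'E'
from h import *
np.set_printoptions(precision=1,suppress=True)
for f in((690.5,354),(727.5,346)): pass
c=imaging.read_camera("top");save(c,"top2.png")
A=[at_z(c,(125+u/2.5,125+v/2.5),26) for u,v in((683,318),(698,390),(719,308),(736,384))]
print(np.array(A),"mid",np.mean(A,0),[np.degrees(np.arctan2(*(A[i]-A[i+1])[[1,0]])) for i in(0,2)])
P=cloud(c);V=c["color"].astype(int);H=cv2.cvtColor(c["color"],cv2.COLOR_RGB2HSV)
sub=(slice(236,302),slice(392,440))
g=cv2.cvtColor(c["color"],cv2.COLOR_RGB2GRAY)
q=P[sub].reshape(-1,3);v=g[sub].ravel();m=(v>np.percentile(v,100*(1-150/v.size)));pts=np.argwhere(m.reshape(66,48))+[236,392]
W=np.array([at_z(c,(x,y),26) for y,x in pts]);print(len(W))
th=np.radians(11.5)
best=None
for deg in np.arange(6,17,.5):
    t=np.radians(deg);w=W[:,:2]@[-np.sin(t),np.cos(t)];h,e=np.histogram(w,np.arange(-480,-280,3));sc=(h.astype(float)**2).sum()
    if best is None or sc>best[0]:best=(sc,deg,w.copy())
print(best[:2]);t=np.radians(best[1]);w=best[2];h,e=np.histogram(w,np.arange(-480,-280,4));print([(int(a),int(b)) for a,b in zip(e,h) if b])
x=W[:,:2]@[np.cos(t),np.sin(t)];print("x ext",np.percentile(x,[2,98]),"w med",np.median(w))
E
```

```text
[[ 482.4 -277.9   26. ]
 [ 404.4 -290.7   26. ]
 [ 493.7 -317.9   26. ]
 [ 411.1 -332.3   26. ]] mid [ 447.9 -304.7   26. ] [np.float64(9.362696509071984), np.float64(9.859033283915522)]
145
(np.float64(4133.0), np.float64(10.5))
[(-408, 15), (-404, 43), (-400, 19), (-364, 36), (-360, 32)]
x ext [347.5 424.8] w med -398.7105562699818
```

```bash
cat > rk.py <<'E'
from fing import *
z=M[:,2];sl=np.array([np.cos(np.radians(13.2)),0,-np.sin(np.radians(13.2))]);cen=np.array([-3.9,0,-42.5])
np.set_printoptions(precision=4,suppress=True)
yr=np.radians(190.)
best=min(np.linspace(-np.pi,np.pi,3601),key=lambda r:np.linalg.norm((M@R.from_rotvec([0,0,r]).as_matrix()@sl)[:2]-np.array([np.cos(yr),np.sin(yr)])))
M2=M@R.from_rotvec([0,0,best]).as_matrix();d=M2@sl
print("q",s["joints"],"pos",p,"roll needed",best,"final sleeve incl deg",np.degrees(np.arcsin(d[2])),"az",np.degrees(np.arctan2(d[1],d[0])))
for h in(120,48+40,48+10,48):
    T=np.array([448.5,-304.5,h])-M2@cen;print(h,"TCP",T.round(1),"slide",rel(T,M,p))
print("now sleeve centre",p+M@cen,"incl now",np.degrees(np.arcsin((M@sl)[2])))
print("up 60 in tool",(M.T@[0,0,.06]).round(4))
E
python3 rk.py
```

```text
t 15.1 TCP s,n,lat [148.2 -42.9   1.1] F a,n,lat [ 0.9 -2.  -0.3] op 0.5885993976630283 grip 29.71268435917347
q [0.1049 0.4167 1.9961 0.3626 0.5261 0.6125] pos [532.6331 177.2701 104.2434] roll needed -2.5307274153917776 final sleeve incl deg -0.5471914834736931 az -169.9830741294302
120 TCP [ 453.5 -296.5   78.4] slide [-0.3769  0.2861 -0.0866]
88 TCP [ 453.5 -296.5   46.4] slide [-0.3861  0.2861 -0.056 ]
58 TCP [ 453.5 -296.5   16.4] slide [-0.3947  0.2862 -0.0272]
48 TCP [ 453.5 -296.5    6.4] slide [-0.3976  0.2862 -0.0177]
now sleeve centre [521.1999 166.1458 143.8287] incl now 29.905136335881497
up 60 in tool [ 0.0172 -0.0001 -0.0575]
```

Request:
step_arm(increments=[{"slide": [-0.035,0.025,-0.02],"roll": 0},{"slide": [-0.07,0.05,-0.05],"roll": -0.15},{"slide": [-0.11,0.08,-0.08],"roll": -0.33},{"slide": [-0.15,0.11,-0.105],"roll": -0.51},{"slide": [-0.19,0.14,-0.125],"roll": -0.69}])

```text
t: 15.72
eef_pos: [475.7, -69.6, 169.5]
tcp_rot: [2.959, -0.23, 1.446]
ft_force: [0.6, 0.0, -3.2]
opening: 0.591
grip_force: 29.7
```

```bash
python3 rk.py
```

```text
t 15.725 TCP s,n,lat [299.7 119.9 138.7] F a,n,lat [ 1.2 -3.   0.4] op 0.5913952935746211 grip 29.71212219075328
q [-0.4609  0.25    2.0363  0.3914  0.7932 -0.5826] pos [475.7135 -69.5796 169.5335] roll needed -1.8727382873899154 final sleeve incl deg -0.6822489320242278 az -170.02387731363626
120 TCP [ 453.6 -296.5   78.4] slide [-0.2427 -0.0004  0.0372]
88 TCP [ 453.6 -296.5   46.4] slide [-0.25   -0.0061  0.0679]
58 TCP [ 453.6 -296.5   16.4] slide [-0.2569 -0.0114  0.0966]
48 TCP [ 453.6 -296.5    6.4] slide [-0.2591 -0.0132  0.1062]
now sleeve centre [466.3899 -81.8523 209.3319] incl now 26.161256136562542
up 60 in tool [ 0.0137  0.0106 -0.0574]
```

Request:
step_arm(increments=[{"slide": [-0.05,0,0],"roll": -0.18},{"slide": [-0.1,0,0],"roll": -0.36},{"slide": [-0.15,0,0],"roll": -0.54},{"slide": [-0.2,0,0.005],"roll": -0.72},{"slide": [-0.242,0,0.01],"roll": -0.9}])

```text
t: 16.35
eef_pos: [447.0, -301.6, 102.9]
tcp_rot: [2.849, -0.004, 2.325]
ft_force: [0.2, 0.8, -2.0]
opening: 0.589
grip_force: 29.7
```

```bash
python3 rk.py
```

```text
t 16.35 TCP s,n,lat [490.7 153.3 285.4] F a,n,lat [ 0.4 -2.1 -0.4] op 0.5891721765922512 grip 29.7121706441696
q [-0.8832  0.4707  1.8933  0.3953  0.8415 -1.9112] pos [ 446.9565 -301.6011  102.9275] roll needed -0.9738937226128357 final sleeve incl deg -0.6365341327283578 az -169.98671247195648
120 TCP [ 453.6 -296.5   78.4] slide [-0.0009  0.0009  0.0259]
88 TCP [ 453.6 -296.5   46.4] slide [-0.001  -0.0083  0.0565]
58 TCP [ 453.6 -296.5   16.4] slide [-0.0012 -0.017   0.0853]
48 TCP [ 453.6 -296.5    6.4] slide [-0.0012 -0.0199  0.0948]
now sleeve centre [ 440.8116 -312.9413  143.6104] incl now 12.857159758901679
up 60 in tool [ 0.0002  0.0173 -0.0575]
```

```bash
cat > arm.py <<'E'
import numpy as np
from scipy.spatial.transform import Rotation as R
from scipy.optimize import least_squares
D=[([1.1874,.3659,.9935,0,1.7817,-.1056],[171.2,600.6,482.1],[3.1411,.0001,2.8638]),
([.7172,.9543,.0478,.0033,2.1021,-.5745],[604.1,615.4,414.6],[3.1087,.018,2.8639]),
([.6988,.9683,.0483,.0215,1.8328,1.2292],[676.2,662.6,415.3],[3.0589,-.2813,1.0607]),
([.4821,.4147,1.1367,.085,1.3095,1.2399],[607.3,420.6,405.1],[3.1318,-.2929,.8041]),
([.1073,.1263,1.5652,.1901,1.222,.8624],[530.7,178.2,393.],[3.1409,-.2933,.7711]),
([.186,.4165,1.7944,.2502,.699,.8156],[583.6,226.6,159.7],[-3.1413,-.2936,.7679]),
([-.4609,.25,2.0363,.3914,.7932,-.5826],[475.7,-69.6,169.5],[2.959,-.23,1.446]),
([-.8832,.4707,1.8933,.3953,.8415,-1.9112],[446.957,-301.6,102.93],[2.849,-.004,2.325])]
rx=lambda t:R.from_rotvec([t,0,0]);ry=lambda t:R.from_rotvec([0,t,0]);rz=lambda t:R.from_rotvec([0,0,t])
def fk(q,P):
    A=rz(q[0])*ry(q[1]);p=rz(q[0]).apply([P[0],P[7],P[5]])+A.apply([0,0,P[1]])
    A=A*ry(q[2]);p=p+A.apply([P[3],0,P[2]]);A=A*rz(P[8]*q[3]);p=p+A.apply([0,P[6],0]);A=A*ry(q[4]);p=p+A.apply([0,0,P[4]]);A=A*rz(P[9]*q[5]+P[10])
    return p,A
def res(v,s):
    P=[*v,*s];o=[]
    for q,p,r in D:
        a,A=fk(q,P);o+=list(a-p)+list((R.from_euler("xyz",r).inv()*A).as_rotvec()*200)
    return o
best=None
for s4 in(1,-1):
  for s6 in(1,-1):
    for k in(np.pi/2,-np.pi/2,0,np.pi):
      f=least_squares(res,[.8,586.6,410.9,42.9,307,197,30,30],args=((s4,s6,k),),loss="soft_l1")
      if best is None or f.cost<best[0]:best=(f.cost,[*f.x,s4,s6,k])
PAR=best[1]
if __name__=="__main__":print(best);print(np.round(np.reshape(res(PAR[:8],PAR[8:]),(-1,6)),1))
E
python3 arm.py
```

```text
(np.float64(0.016362954587257006), [np.float64(-0.03328358994993338), np.float64(586.7975245894243), np.float64(411.0552306051053), np.float64(43.0952430348429), np.float64(306.65974467343926), np.float64(196.70264856430305), np.float64(0.09511563373984108), np.float64(65.80936001492117), 1, 1, 1.5707963267948966])
[[-0.  -0.   0.   0.   0.   0. ]
 [-0.   0.  -0.  -0.   0.  -0. ]
 [ 0.  -0.   0.   0.  -0.  -0. ]
 [ 0.1 -0.  -0.  -0.  -0.   0. ]
 [-0.   0.   0.  -0.   0.  -0. ]
 [-0.  -0.   0.   0.  -0.   0. ]
 [ 0.   0.   0.  -0.   0.1  0. ]
 [-0.  -0.  -0.   0.1 -0.   0.1]]
```

```bash
cat > sim.py <<'E'
from arm import *
LO=np.array([-3.1,-.84,.05,-1.13,.06,-2.69]);HI=np.array([3.1,2.19,2.79,4.28,2.93,2.69])
sl=np.array([np.cos(np.radians(13.2)),0,-np.sin(np.radians(13.2))]);cen=np.array([-3.9,0,-42.5])
def ik(q0,p,A,w=1.4):
    def f(q):
        a,B=fk(q,PAR);return np.r_[(a-p)/1000,w*(A.inv()*B).as_rotvec()]
    return least_squares(f,np.clip(q0,LO+1e-6,HI-1e-6),bounds=(LO,HI),xtol=1e-12,ftol=1e-12).x
def rep(q,n=""):
    p,A=fk(q,PAR);d=A.apply(sl);c=p+A.apply(cen);z=A.apply([0,0,1])
    print(n,"q",q.round(3),"p",p.round(1),"az",np.degrees(np.arctan2(d[1],d[0])).round(1)%360,"incl",np.degrees(np.arcsin(d[2])).round(1),"cen",c.round(1),"z",z.round(3))
if __name__=="__main__":
    q=np.array(D[-1][0]);rep(q,"now")
    p,A=fk(q,PAR);k=ik(q,p,A*rz(-.77));rep(k,"-.77")
    for w in(.3,1.4,):
        p,A=fk(q,PAR);k=ik(q,p,A*rz(-.97),w);rep(k,"w%.1f -.97"%w)
        for i in range(4):
            p,A=fk(k,PAR);k=ik(k,p,A*rz(-.2),w);rep(k," again")
    # which lateral leans fit
    for lam in range(-60,61,10):
        x=np.array([np.cos(np.radians(190)),np.sin(np.radians(190)),0]);
        # tool frame with sleeve axis along x: start with z down
        zc=np.array([0,0,-1.]);y=np.cross(zc,x);B=R.from_matrix(np.c_[x,y,zc])
        A=R.from_rotvec(np.radians(lam)*x)*B*ry(-np.radians(13.2));A=min([A,R.from_rotvec(np.radians(lam)*x)*B*ry(np.radians(13.2))],key=lambda T:np.linalg.norm(T.apply(sl)-x))
        t=np.array([448.5,-304.5,60])-A.apply(cen)
        LO[5]=-4;k=ik(q,t,A);LO[5]=-2.69;print(lam,k.round(3),"z",A.apply([0,0,1]).round(3))
E
python3 sim.py
```

```text
now q [-0.883  0.471  1.893  0.395  0.842 -1.911] p [ 447.  -301.6  102.9] az 137.1 incl 12.9 cen [ 440.8 -313.   143.6] z [ 0.207  0.2   -0.958]
-.77 q [-0.883  0.471  1.893  0.395  0.842 -2.681] p [ 447.  -301.6  102.9] az 178.8 incl 1.5 cen [ 442.  -310.4  144.4] z [ 0.207  0.2   -0.958]
w0.3 -.97 q [-0.823  0.467  1.862  0.287  0.854 -2.69 ] p [ 454.6 -297.4  107.1] az 187.1 incl 3.9 cen [ 452.4 -303.8  149.2] z [ 0.143  0.16  -0.977]
 again q [-0.759  0.466  1.838  0.175  0.859 -2.69 ] p [ 462.2 -291.4  109.9] az 194.9 incl 7.2 cen [ 462.6 -295.   152.4] z [ 0.081  0.105 -0.991]
 again q [-0.692  0.467  1.825  0.063  0.858 -2.69 ] p [ 468.9 -284.2  110.9] az 202.4 incl 11.0 cen [ 471.4 -284.5  153.5] z [ 0.025  0.041 -0.999]
 again q [-0.626  0.469  1.823 -0.05   0.848 -2.69 ] p [ 474.3 -276.   110.1] az 209.9 incl 15.1 cen [ 478.5 -272.7  152.4] z [-0.02  -0.032 -0.999]
 again q [-0.562  0.472  1.833 -0.166  0.83  -2.69 ] p [ 478.1 -267.5  107.4] az 217.4 incl 19.5 cen [ 483.4 -260.4  149.2] z [-0.054 -0.11  -0.992]
w1.4 -.97 q [-0.764  0.45   1.811  0.346  0.904 -2.69 ] p [ 49
[... 939 characters left out ...]
8] z [ 0.14   0.519 -0.843]
-20 [-0.903  0.66   1.861  0.484  0.881 -2.968] z [ 0.167  0.368 -0.915]
-10 [-0.865  0.609  1.943  0.469  0.676 -2.97 ] z [ 0.196  0.206 -0.959]
0 [-0.819  0.572  2.025  0.448  0.457 -2.959] z [ 0.225  0.04  -0.974]
10 [-0.766  0.552  2.106  0.391  0.224 -2.902] z [ 0.254 -0.127 -0.959]
20 [-0.691  0.535  2.157 -0.855  0.06  -1.632] z [ 0.283 -0.288 -0.915]
30 [-0.652  0.443  2.104 -1.13   0.171 -1.376] z [ 0.309 -0.44  -0.843]
40 [-0.592  0.342  2.042 -1.13   0.308 -1.401] z [ 0.334 -0.577 -0.746]
50 [-0.556  0.228  1.993 -1.13   0.425 -1.464] z [ 0.354 -0.695 -0.626]
60 [-7.080e-01  2.000e-03  2.070e+00 -1.130e+00  3.530e-01 -1.653e+00] z [ 0.371 -0.791 -0.487]
```

Request:
step_arm(increments=[{"slide": [0,0,0],"roll": -0.18},{"slide": [0,0,0],"roll": -0.36},{"slide": [0,0,0],"roll": -0.54},{"slide": [0,0,0],"roll": -0.72},{"slide": [0,0,0],"roll": -0.9}])

```text
t: 16.98
eef_pos: [460.5, -293.3, 112.2]
tcp_rot: [2.963, 0.186, -3.105]
ft_force: [0.3, -0.6, -2.3]
opening: 0.587
grip_force: 29.7
```

```bash
cat > now.py <<'E'
from sim import *
from h import state
s=state();q=np.array(s["joints"]);rep(q,"t%.2f"%s["t"]);print("F",s["ft_force"].round(1),"op",s["opening"].round(3) if hasattr(s["opening"],"round") else s["opening"],"grip",s["grip_force"])
p,A=fk(q,PAR);c=p+A.apply(cen)
for h in(100,70,58,52,48): print(h,"slide",(A.inv().apply(np.array([448.5,-304.5,h])-c)/1000).round(4))
E
python3 now.py
```

```text
t16.98 q [-0.833  0.463  1.862  0.34   0.865 -2.686] p [ 460.5 -293.3  112.2] az 184.4 incl 2.3 cen [ 456.9 -301.   154.1] z [ 0.176  0.184 -0.967]
F [ 0.3 -0.6 -2.3] op 0.587433992928791 grip 29.703736303119168
100 slide [ 0.0183 -0.0123  0.0502]
70 slide [ 0.0239 -0.0176  0.0792]
58 slide [ 0.0261 -0.0197  0.0908]
52 slide [ 0.0272 -0.0207  0.0966]
48 slide [ 0.028  -0.0214  0.1004]
```

Request:
step_arm(increments=[{"slide": [0.009,-0.006,0.02],"roll": -0.12},{"slide": [0.018,-0.012,0.045],"roll": -0.22},{"slide": [0.018,-0.012,0.045],"roll": -0.22}])

```text
t: 17.35
eef_pos: [482.5, -275.3, 78.4]
tcp_rot: [3.036, 0.131, -2.935]
ft_force: [0.2, -0.2, -2.4]
opening: 0.59
grip_force: 29.7
```

```bash
python3 now.py; cp slv.py slv2.py; python3 slv.py
```

```text
t17.35 q [-0.731  0.519  1.855  0.237  0.79  -2.684] p [ 482.6 -275.3   78.4] az 193.2 incl 5.6 cen [ 481.9 -280.   120.8] z [ 0.106  0.129 -0.986]
F [ 0.2 -0.2 -2.4] op 0.5901193334867311 grip 29.71341146150568
100 slide [ 0.0401 -0.0187  0.0138]
70 slide [ 0.044  -0.0218  0.0434]
58 slide [ 0.0456 -0.023   0.0552]
52 slide [ 0.0463 -0.0237  0.0611]
48 slide [ 0.0469 -0.0241  0.0651]
t 17.35 TCP s,n,lat [465.  110.1 291.2] F a,n,lat [ 1.2 -2.1  0.3] op 0.5901193334867311 grip 29.71341146150568
scene 428 pitch deg -11.627924744497962 y0,z0 [ -1.83948908 -43.54769874] extent [-38.86767329 -37.87908296  -2.10459794   1.2135193 ] std 4.709538473128912
world centre [ 496.63559727 -278.4538937   119.80511006]
```

Request:
step_arm(increments=[{"slide": [0.02,-0.009,0.004],"roll": 0},{"slide": [0.042,-0.02,0.012],"roll": 0},{"slide": [0.043,-0.021,0.02],"roll": 0},{"slide": [0.043,-0.021,0.022],"roll": 0}])

```text
t: 17.9
eef_pos: [457.3, -296.3, 54.0]
tcp_rot: [3.049, 0.099, -2.956]
ft_force: [0.5, -0.5, -2.9]
opening: 0.589
grip_force: 29.7
```

```bash
python3 now.py
```

```text
t17.90 q [-0.773  0.547  1.886  0.201  0.738 -2.685] p [ 457.3 -296.3   54. ] az 191.9 incl 7.4 cen [ 457.7 -300.2   96.4] z [ 0.08   0.109 -0.991]
F [ 0.5 -0.5 -2.9] op 0.5888428088459969 grip 29.71371189645657
100 slide [ 0.0094 -0.0021 -0.0047]
70 slide [ 0.0124 -0.0048  0.025 ]
58 slide [ 0.0136 -0.0059  0.0369]
52 slide [ 0.0142 -0.0065  0.0428]
48 slide [ 0.0146 -0.0068  0.0468]
```

```bash
cat > meas.py <<'E'
from sim import *
from h import *
import sys
s=state();q=np.array(s["joints"]);p,A=fk(q,PAR);c0=p+A.apply(cen);d=A.apply(sl)
c=imaging.read_camera("scene");P=cloud(c);H=cv2.cvtColor(c["color"],cv2.COLOR_RGB2HSV);e=P-c0
ax=e@d;rad=np.linalg.norm(e-ax[...,None]*d,axis=-1)
m=(abs(rad-28)<8)&(abs(ax)<50)&(H[...,0]<15)&(H[...,1]>95)&(H[...,2]>60)&(P[...,2]>c0[2]-25)
print("n",m.sum(),"axial ext",np.percentile(ax[m],[0,3,50,97,100]).round(1))
k=P[m];f=least_squares(lambda v:np.linalg.norm((k-c0-v[0]*np.cross(d,[0,0,1])-v[1]*np.array([0,0,1]))-np.outer((k-c0)@d,d),axis=1)-28,[0,0],loss="soft_l1");print("offset horiz-lateral, up",f.x.round(1),"lat dir",np.cross(d,[0,0,1]).round(2),np.std(f.fun).round(2))
u,v=proj(c,c0);u,v=int(u),int(v);cv2.imwrite("pics/%s.png"%sys.argv[1],cv2.resize(c["color"][v-35:v+40,u-50:u+50,::-1],(800,600),interpolation=2))
for x in(c0+30*d,c0-30*d,np.array([448.5,-304.5,48])):print("px in crop",((proj(c,x)-[u-50,v-35])*8).round())
E
python3 meas.py r1
```

```text
n 394 axial ext [-34.9 -33.2 -16.3   6.2  16.2]
offset horiz-lateral, up [-1.4  0.3] lat dir [-0.2   0.97  0.  ] 2.29
px in crop [318. 259.]
px in crop [495. 316.]
px in crop [394. 395.]
```

View pics/r1.png

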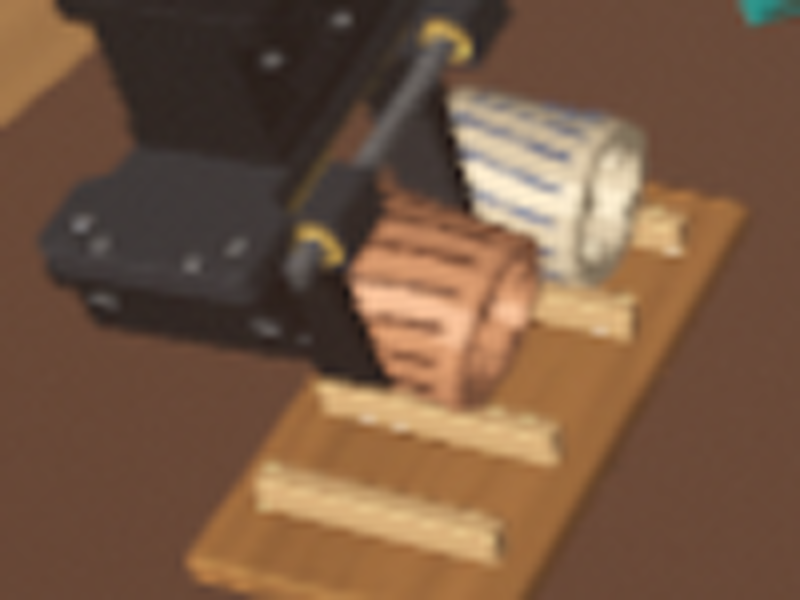

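The sleeve (450,300) hangs over the empty rails (440,420 and 380,510), nearly parallel to them, and the spare (560,190) is clear. I ease down.

Request:
step_arm(increments=[{"slide": [0.005,-0.002,0.008],"roll": 0.03},{"slide": [0.01,-0.004,0.018],"roll": 0.035},{"slide": [0.015,-0.0055,0.029],"roll": 0.035},{"slide": [0.015,-0.0055,0.031],"roll": 0.035}])

```text
t: 18.45
eef_pos: [447.1, -300.1, 21.4]
tcp_rot: [3.047, 0.092, -2.991]
ft_force: [0.6, -0.2, -2.2]
opening: 0.592
grip_force: 29.7
```

```bash
python3 now.py
```

```text
t18.45 q [-0.789  0.593  1.92   0.213  0.662 -2.685] p [ 447.1 -300.1   21.4] az 189.9 incl 7.9 cen [ 447.7 -304.1   63.9] z [ 0.076  0.108 -0.991]
F [ 0.6 -0.2 -2.2] op 0.5918162753384373 grip 29.713527629816916
100 slide [-0.0041  0.0029 -0.0358]
70 slide [-0.0013  0.0001 -0.0061]
58 slide [-0.0002 -0.0011  0.0058]
52 slide [ 0.0003 -0.0017  0.0118]
48 slide [ 0.0007 -0.002   0.0157]
```

Request:
step_arm(increments=[{"slide": [0.0005,-0.0007,0.005],"roll": 0},{"slide": [0.0012,-0.0013,0.009],"roll": 0},{"slide": [0.0014,-0.0016,0.011],"roll": 0}])

```text
t: 18.82
eef_pos: [448.2, -300.5, 11.5]
tcp_rot: [3.049, 0.09, -2.992]
ft_force: [0.8, -0.2, -0.9]
opening: 0.586
grip_force: 29.7
```

```bash
python3 now.py
```

```text
t18.82 q [-0.786  0.61   1.923  0.214  0.641 -2.685] p [ 448.2 -300.5   11.5] az 189.8 incl 8.0 cen [ 448.9 -304.4   54. ] z [ 0.075  0.105 -0.992]
F [ 0.8 -0.2 -0.9] op 0.5863898507838066 grip 29.713422068602693
100 slide [-0.0037  0.0042 -0.0457]
70 slide [-0.001   0.0014 -0.0159]
58 slide [ 0.      0.0003 -0.004 ]
52 slide [ 0.0006 -0.0002  0.0019]
48 slide [ 0.0009 -0.0006  0.0059]
```

Request:
step_arm(increments=[{"slide": [0.0008,0,0.001],"roll": 0},{"slide": [0.0015,0,0.002],"roll": 0}])

```text
t: 19.08
eef_pos: [447.3, -300.4, 9.9]
tcp_rot: [3.05, 0.089, -2.993]
ft_force: [-0.1, 0.5, 1.1]
opening: 0.589
grip_force: 29.7
```

Request:
step_arm(increments=[{"slide": [0.0003,0,0.001],"roll": 0},{"slide": [0.0003,0,0.002],"roll": 0}])

```text
t: 19.32
eef_pos: [447.1, -300.0, 8.1]
tcp_rot: [3.049, 0.089, -2.993]
ft_force: [-1.7, 3.0, 5.8]
opening: 0.591
grip_force: 29.8
```

Request:
step_arm(increments=[{"slide": [0,0,0.0007],"roll": 0},{"slide": [0,0,0.0015],"roll": 0}])

```text
t: 19.58
eef_pos: [447.1, -300.1, 6.8]
tcp_rot: [3.05, 0.089, -2.993]
ft_force: [-6.2, 0.4, 11.4]
opening: 0.587
grip_force: 30.0
```

```bash
python3 now.py|head -2
```

```text
t19.57 q [-0.786  0.617  1.928  0.215  0.629 -2.685] p [ 447.1 -300.1    6.8] az 189.7 incl 8.1 cen [ 447.8 -303.9   49.3] z [ 0.074  0.104 -0.992]
F [-6.2  0.4 11.4] op 0.587476254415914 grip 29.96589078102261
```

Request:
step_arm(increments=[{"slide": [0,0,-0.0005],"roll": 0},{"slide": [0,0,-0.001],"roll": 0}], fingers=0.63)

```text
t: 19.82
eef_pos: [447.3, -300.2, 7.3]
tcp_rot: [3.05, 0.089, -2.993]
ft_force: [-0.2, 0.1, 0.3]
opening: 0.633
grip_force: 0.0
```

Request:
step_arm(increments=[{"slide": [0,0,0],"roll": 0},{"slide": [0,0,0],"roll": 0}], fingers=0.8)

```text
t: 20.08
eef_pos: [447.2, -300.1, 7.2]
tcp_rot: [3.05, 0.089, -2.993]
ft_force: [-0.5, -0.2, -0.1]
opening: 0.771
grip_force: 0.0
```

```bash
python3 now.py|head -2
```

```text
t20.07 q [-0.786  0.617  1.927  0.215  0.63  -2.685] p [ 447.2 -300.1    7.2] az 189.7 incl 8.1 cen [ 447.9 -303.9   49.7] z [ 0.074  0.104 -0.992]
F [-0.5 -0.2 -0.1] op 0.7710931285971615 grip 0.0
```

Request:
step_arm(increments=[{"slide": [0,0,-0.01],"roll": 0},{"slide": [0,0,-0.03],"roll": 0},{"slide": [0,0,-0.07],"roll": 0},{"slide": [0,0,-0.12],"roll": 0},{"slide": [0,0,-0.17],"roll": 0}])

```text
t: 20.7
eef_pos: [434.3, -317.8, 178.1]
tcp_rot: [3.05, 0.089, -2.993]
ft_force: [0.3, -0.2, 0.2]
opening: 0.799
grip_force: 0.0
```

Request:
step_arm(increments=[{"slide": [0,0.05,-0.03],"roll": 0},{"slide": [0,0.1,-0.05],"roll": 0},{"slide": [0,0.15,-0.06],"roll": 0.1},{"slide": [0,0.2,-0.07],"roll": 0.2},{"slide": [0,0.25,-0.08],"roll": 0.3}])

```text
t: 21.32
eef_pos: [389.2, -78.7, 279.2]
tcp_rot: [3.028, 0.058, 2.987]
ft_force: [0.0, -0.2, 1.2]
opening: 0.8
grip_force: 0.0
```

```bash
python3 - <<'E'
from h import *
np.set_printoptions(precision=1,suppress=True)
show();c=imaging.read_camera("scene");t=imaging.read_camera("top")
A=cv2.resize(c["color"][265:350,145:235,::-1],(424,400),interpolation=2);B=cv2.resize(t["color"][230:310,335:410+30,::-1],(370,400)if 0 else(376,400),interpolation=2)
cv2.imwrite("pics/fin.png",np.hstack([A,B]))
from scipy.optimize import least_squares
yr=np.radians(10);ex=np.array([np.cos(yr),np.sin(yr),0]);r0=np.array([448.5,-304.5,48])
for n,k in(("scene",c),("top",t)):
    P=cloud(k);e=P-r0;H=cv2.cvtColor(k["color"],cv2.COLOR_RGB2HSV)
    m=(np.linalg.norm(e,axis=-1)<55)&(P[...,2]>45)&(H[...,1]>90);q=e[m]
    f=least_squares(lambda v:np.linalg.norm(np.cross(q-[0,v[0],v[1]],[np.cos(v[2])*np.cos(v[3]),np.sin(v[2])*np.cos(v[3]),np.sin(v[3])]),axis=1)-28,[0,0,yr,0],loss="soft_l1")
    ax=q@ex;print(n,m.sum(),"y,z off",f.x[:2],"yaw,pitch deg",np.degrees(f.x[2:]),"axial",np.percentile(ax,[0,3,97,100]),"zmax",q[:,2].max()+48)
E
```

```text
t 21.32 pos [389.2 -78.7 279.2] rpy [3.0278 0.0581 2.9869] z [ 0.0745  0.1033 -0.9919] x [-0.9864  0.1538 -0.0581] q [-0.4658  0.026   1.9452  0.138   1.1536 -1.9402] F [ 0.  -0.2  1.2] op 0.8 0.0
scene 534 y,z off [-1.3854  0.1902] yaw,pitch deg [ 9.8595 -1.3717] axial [-30.1798 -27.0437  30.7379  32.4581] zmax 79.66659991593406
top 504 y,z off [1.1014 1.2647] yaw,pitch deg [11.2004 -0.0621] axial [-29.9788 -27.9437  28.119   29.9949] zmax 82.21039144421411
```

View pics/fin.png

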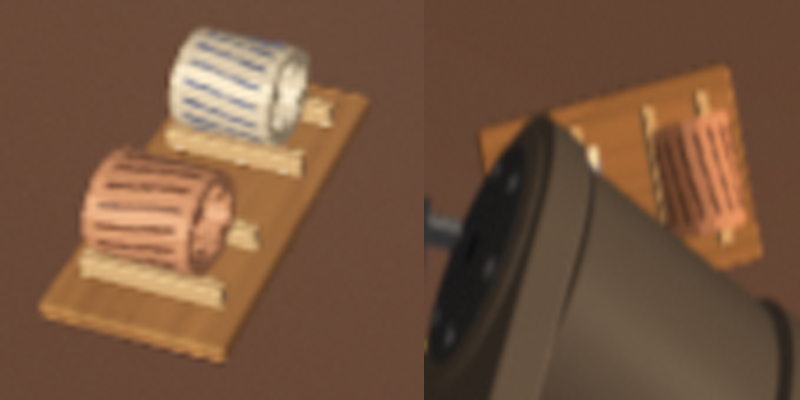

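The red sleeve lies level on the empty rails (left view 155,210), within about 1–2 mm of centre. The spare (240,85) is undisturbed and the hand is clear of both.

```bash
python3 -c "
from cell import env
print(env.job_done())"
```

```text
the job is handed in; nothing more can be done
None
```

The brick-red sleeve is off the axle and lies level on the empty rails, within about 2 mm of centre, let go and handed in at about 21 s; it slid past the pin on its own while I was turning it, before I had it gripped, and stopped still on the axle, where I gripped it and drew it off.

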